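Fetch the boxed-in car fob

TASK

The car fob lies at the back of the bamboo tray, boxed in by the folded fan, the padlock and the power bank. Set those three aside on the cork mat, lay the fob in the white bowl, then put the fan, the padlock and the power bank back where and how they lay at the start (the fan across the tray's rim, on top). Let nothing drop, and leave the pen and the hand-sanitiser bottle where they are.

Things in the scene. Friction and masses are not known exactly. Their poses are not given: they have to be found in the camera images.
- tray: Open bamboo tray, fixed to the console: outside 176 (x) x 258 (y) x 40 mm high, walls 8 mm thick, inner floor 160 x 242 mm at 6 mm above the glass. Origin: centre of its underside, on the glass (z = 0); x across its short side, roughly away from the robot; its yaw is within 0.2 rad of the world axes.
- fan: Folded black plastic hand fan, a straight bar 230 (x) x 22 (y) x 18 mm (z), about 60 g. It lies flat across the two long walls of the tray, along the tray's short side, underside 40 mm above the glass, over part of the fob. Origin: centre of its underside; x along its length.
- padlock: Chrome padlock lying flat on the tray floor at one side of the fob (which side changes), 4 to 13 mm from it, about 0.28 kg. Case 50 (x) x 46 (y) x 22 mm (z) with a round 8 mm shackle standing out towards +y, 76 mm over all in y. Origin: on the underside, at the middle of the 76 mm, so the centre of the case (grip it there across its 50 mm) lies at y = -15 mm.
- shackle (a point): The far end of the padlock's shackle: middle of its bow, 34 mm from the padlock's origin along its y, 11 mm above its underside.
- powerbank: Compact black plastic power bank, rounded block 60 (x) x 78 (y) x 22 mm (z), about 0.20 kg, lying flat on the tray floor on the other side of the fob, 2 to 11 mm from it. Origin: centre of its underside.
- fob: Silver car fob, 68 (x) x 40 (y) x 15 mm (z), rounded, with a black button pad on top, about 70 g. It lies flat on the tray floor in the middle of y, its +x end about 9 mm from the tray's back (+x) wall. Origin: centre of its underside; x along its length.
- mat: Rectangular cork mat that protects the glass, fixed, 260 (x) x 180 (y) x 4 mm thick, left or right of the tray. Origin: centre of its underside; its top is at z = 4 mm.
- bowl: White ceramic bowl, fixed, on the other side of the tray from the mat: 180 mm across the rim, 46 mm high, wall 5 mm, nearly flat inner floor of about 105 mm diameter at 6 mm above the glass. Origin: centre of its underside.
- pen: White ball pen, 138 (y) x 9 x 9 mm, lying along y on the tray floor by its front (-x) wall. To be left alone. Origin: centre of its underside.
- sanitiser: Clear pump bottle of hand sanitiser, 52 mm diameter, 134 mm high, standing on the glass behind the mat or the bowl. To be left alone. Origin: centre of its underside.
There are look-alikes about, which are no part of the job. What is shaped like the fan but purple is not meant. Leave any turquoise look-alike of the padlock alone.

How it is judged (in metres and radians):
On the way, in this order (a step that is already met when the one before it is completed fails the run):
1. the fan, the padlock and the power bank all lie released and at rest on the cork mat (x of fan in the frame of mat between -0.13 and 0.13 m and y of fan in the frame of mat between -0.09 and 0.09 m and height (world z) of each of fan, padlock, powerbank below 0.012 m and contact force between the fingers and fan below 0.1 N and linear speed of each of fan, padlock, powerbank below 0.02 m/s and angular speed of each of fan, padlock, powerbank below 0.2 rad/s and x of padlock in the frame of mat between -0.13 and 0.13 m and y of padlock in the frame of mat between -0.09 and 0.09 m and contact force between the fingers and padlock below 0.1 N and x of powerbank in the frame of mat between -0.13 and 0.13 m and y of powerbank in the frame of mat between -0.09 and 0.09 m and contact force between the fingers and powerbank below 0.1 N), for 0.2 s.
2. the fob lies released and at rest in the white bowl (horizontal distance between fob and bowl below 0.045 m and height (world z) of fob below 0.025 m and contact force between the fingers and fob below 0.1 N and linear speed of fob below 0.02 m/s and angular speed of fob below 0.2 rad/s), for 0.2 s.
At the end, for the whole second after the job is handed in: All at rest: fob in the bowl, within 45 mm of its centre, underside below 25 mm; fan, padlock and power bank each within 15 mm of their start (shackle end 18 mm), fan and power bank within 0.26 rad of the tray's axes, padlock flat (all of step 2 and distance of each of fan, padlock, powerbank from where it was at the start of the episode below 0.015 m and angle between the x axis of each of fan, powerbank and the x axis of tray, either way round below 0.26 rad and distance of shackle from where it was at the start of the episode below 0.018 m and angle between padlock's own z axis and vertical below 0.15 rad and linear speed of each of fan, padlock, powerbank below 0.02 m/s and angular speed of each of fan, padlock, powerbank below 0.2 rad/s); the robot touches nothing.
It fails at once if the pen is moved by more than 25 mm (distance of pen from where it was at the start of the episode above 0.025 m).
It fails at once if the hand-sanitiser bottle is moved by more than 25 mm (distance of sanitiser from where it was at the start of the episode above 0.025 m).
It fails at once if the fan, padlock, power bank or fob is let go more than 100 mm above the glass ((height (world z) of fan above 0.1 m and contact force between the fingers and fan below 0.02 N) or (height (world z) of padlock above 0.1 m and contact force between the fingers and padlock below 0.02 N) or (height (world z) of powerbank above 0.1 m and contact force between the fingers and powerbank below 0.02 N) or (height (world z) of fob above 0.1 m and contact force between the fingers and fob below 0.02 N)).
It also fails if it takes over 144 s, if anything falls off the work surface, if the arm or the gripper's body presses on something with over 40 N, if the wrist force passes 120 N, or if a joint passes its speed limit or range.

ROBOT

A 6-joint arm with a two-finger parallel gripper is mounted at the origin on the work surface. World frame = base frame: x ahead of the robot, y to its left, z up, the work surface at z = 0. Lengths are in mm, angles in rad, forces in N, time in s.
With the tool pointing down it reaches from about 325 to 775 mm from the base axis. Payload 5.5 kg.
Tool frame: the origin (TCP) lies between the finger pads; the fingertips stand 22 mm ahead of it and the grasp point (between the pads) lies 3 mm ahead of it; z points along the fingers, y is the line along which they close (so a half turn about z gives the same grasp; the last joint's range is limited). The gripper opens to 85 mm and grips with 20 to 120 N. Pads are 22 mm wide; open, the fingers measure 114 mm over their backs; the gripper's body (76 mm by 85 mm) begins 54 mm behind the grasp point. The pads swing forward as they close: fully open they stand 13 mm farther back than shut.
Start: joints at [-1.386, 0.091, 1.231, -0, 1.82, -0.057], TCP at [143.669, -582.56, 253.275] pointing down, gripper open.
Joint ranges: [-2.87, 2.87], [-0.86, 2.18], [0.17, 2.46], [-1.51, 4.65], [0.06, 2.69], [-2.65, 2.65]. Speed limits (rad/s): [2.57, 2.57, 3.01, 3.14, 3.14, 3.14].

INTERFACE

Orientations are given as [roll, pitch, yaw] about the fixed x, y, z axes, in that order (R = Rz(yaw) Ry(pitch) Rx(roll)).
In Python, from workcell import manip, imaging, ticket gives the robot as it stands.
- The arm moves only by the shell command python3 -m jog 'ROWS' [OPENING]. ROWS is JSON, a list of rows, each a list of 2 entries, a list of its own where there are three numbers: the shift along the tool's x, y, z scaled (see below), then the turn, a rotation vector about the tool's x, y, z scaled (see below). A call has 1 to 20 rows; each row shifts and turns the commanded pose from where the row before left it, along the tool's axes as they then stand; what a row does not reach is not made up. The controller multiplies each number of a shift by 120 mm and each number of a turn by 180 degrees. A row lasts 1/10 s, in which the tool goes at most 50 mm and 8.59 degrees, less where a joint would pass 70% of its speed; a pose out of reach is approached as far as the arm can. A call with a number of a shift or a turn outside -1 to 1 is refused whole. A call with a gripper value outside its range is refused whole. OPENING is the opening, from -1 (shut) to 1 (fully open), set as the call begins (- or left out, the last holds). The fingers move at their own pace and stop on an object; the grip force is fixed at half the most. Time passes only in rows, so rows that do not move let the fingers close. It gives the time, the measured TCP pose, the force, the opening and the grip force at its end, in the units of the state.
- manip.get_state(): the state, without advancing time (a new reading comes with each control period).
- imaging.camera(name): name is "scene" or "top" or "wrist"; returns a dict with "pixels" (480x640x3 uint8, red, green, blue), "z_map" (480x640 float32, mm along the optical axis (not along the pixel's ray), 0 where there is no reading), "camera_matrix" (3x3 intrinsics, pixels), "extrinsics" (4x4, takes a point from camera to world coordinates). Camera axes: x right, y up, looking along -z (the intrinsics and any distortion apply to the point x, -y, -z); pixel columns grow to the right and rows downward; lengths in mm; the calibration is good to about 2 mm. A picture is of the moment at which its call begins.
- ticket.hand_in(): hands the job in; it is judged then, once.
The state is a dict: "t": time; "joint_pos": joint angles; "dq": joint speeds; "joint_torque": joint torques, N m; "eef_pos": TCP position; "eef_rot": TCP orientation; "wrist_force": force on the tool from outside, world axes, zero at the start; "torque": the same for the moment, N m; "opening": opening from 0.0 (shut) to 1.0 (fully open); "grasp_force": force on a finger pad.
Only numpy, scipy, OpenCV 4.12 (cv2) and the standard library are available. Lean on these libraries where they do the work, as an engineer would, in place of code of your own. Each camera call takes 0.05 s, during which the arm holds its last target. There are 200 camera calls.

## Working session

There is one attempt and no reset: what is moved stays moved. The work goes in short steps, Python scripts to look and compute and a shell command to move; the robot and the scene stay as the last step left them, time stands still between calls to the robot, and variables do not carry over. Pictures are saved under pics/ and viewed, at most 14 in all, crops included, and the job is handed in when it is done.

```bash
mkdir -p pics; ls
python3 - <<'E'
from workcell import manip, imaging, ticket
import cv2,pickle,numpy as np
print(manip.get_state())
for n in ("top","scene"):
    c=imaging.camera(n); pickle.dump(c,open(n+"0.pkl","wb"))
    cv2.imwrite(f"pics/{n}0.png",c["pixels"][:,:,::-1]); print(n,c["camera_matrix"].tolist(),np.round(c["extrinsics"],3).tolist(),c.keys())
E
```

```text
pics
{'t': 0.0, 'joint_pos': array([-1.38573776e+00,  9.18792553e-02,  1.23190186e+00, -1.51640644e-05,
        1.81977927e+00, -5.66524391e-02]), 'dq': array([-3.45482176e-04, -2.78614032e-04,  6.55947011e-05,  4.47243200e-05,
        1.62691541e-03, -2.41306425e-04]), 'joint_torque': array([-7.92899773e-04, -4.58726692e+01, -4.18027532e+01, -9.17670104e-05,
        1.16198769e-02,  7.10077501e-06]), 'eef_pos': array([ 143.59645444, -582.32015322,  252.12957978]), 'eef_rot': array([-3.13962724e+00, -9.67371447e-05,  2.41707190e-01]), 'wrist_force': array([-0.39537878,  0.2179864 ,  0.00301507]), 'torque': array([ 0.03858229, -0.02102505,  0.01113644]), 'grasp_force': 0.0, 'opening': 1.0002578103570254}
top [[467.6600199022205, 0.0, 325.52618756744283], [0.0, 467.6600199022205, 239.81551870214437], [0.0, 0.0, 1.0]] [[0.027, 0.984, -0.176, 301.643], [-1.0, 0.027, -0.001, 13.734], [0.004, 0.176, 0.984, 1065.423], [0.0, 0.0, 0.0, 1.0]] dict_keys(['pixels', 'z_map', 'camera_matrix', 'extrinsics'])
scene [[449.36483550833253, 0.0, 318.6196427885769], [0.0, 449.36483550833253, 238.8989276691709], [0.0, 0.0, 1.0]] [[0.215, -0.63, 0.746, 1144.285], [0.977, 0.138, -0.165, -118.324], [0.001, 0.764, 0.645, 636.512], [0.0, 0.0, 0.0, 1.0]] dict_keys(['pixels', 'z_map', 'camera_matrix', 'extrinsics'])
```

View pics/top0.png

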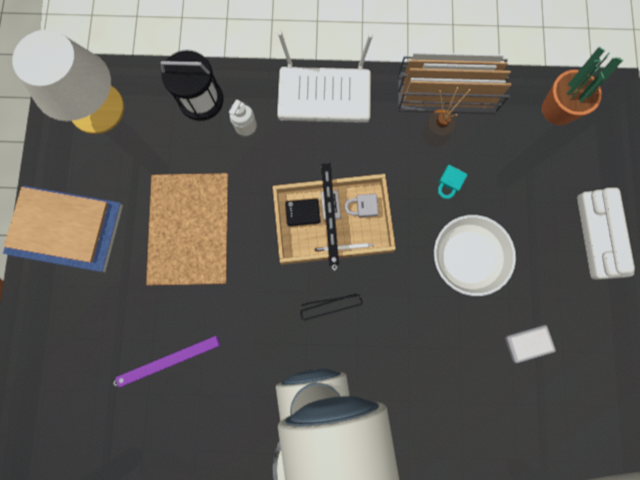

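View pics/scene0.png

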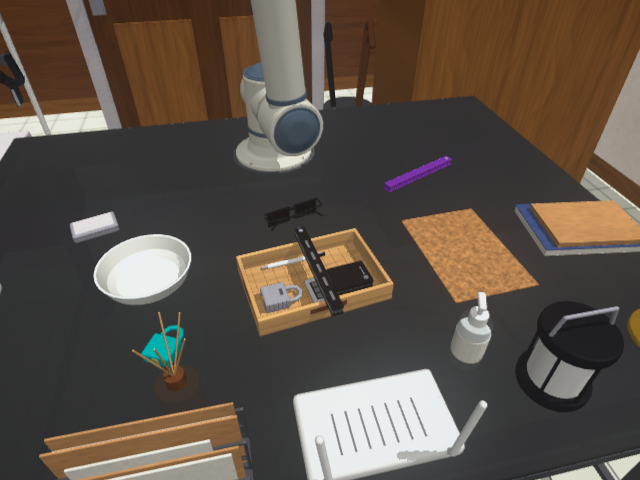

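Candidates (top view):
- **Fan:** black bar (331,215). Not the purple bar (167,362) or the glasses (331,306).
- **Padlock:** chrome (363,206). Not the turquoise one (452,182).
- **Power bank:** black block (303,212). Not the white box (530,343).
- **Fob:** silver, under the fan at about (331,205).
- **Mat, bowl, sanitiser:** mat (188,229), bowl (475,255), sanitiser (243,117).

Next I check these in one close crop and take a first measurement.

```bash
cat > h.py <<'E'
import numpy as np, cv2, pickle
from workcell import manip, imaging
from scipy.spatial.transform import Rotation as R
def grab(n,f):
    c=imaging.camera(n); pickle.dump(c,open(f+".pkl","wb")); cv2.imwrite(f"pics/{f}.png",c["pixels"][:,:,::-1]); return c
def load(f): return pickle.load(open(f+".pkl","rb"))
def plane(c,uv,z):
    K,E=c["camera_matrix"],c["extrinsics"]; uv=np.atleast_2d(uv).astype(float)
    d=np.c_[(uv[:,0]-K[0,2])/K[0,0],-(uv[:,1]-K[1,2])/K[1,1],-np.ones(len(uv))]@E[:3,:3].T
    o=E[:3,3]; return (o+d*((z-o[2])/d[:,2])[:,None])[:,:2]
def cloud(c):
    K,E=c["camera_matrix"],c["extrinsics"]; z=c["z_map"].astype(float); v,u=np.mgrid[:480,:640]
    p=np.stack([(u-K[0,2])/K[0,0]*z,-(v-K[1,2])/K[1,1]*z,-z],-1)@E[:3,:3].T+E[:3,3]
    p[z==0]=np.nan; return p
def proj(c,p):
    K,E=c["camera_matrix"],c["extrinsics"]; q=(np.atleast_2d(p)-E[:3,3])@E[:3,:3]
    return np.c_[K[0,0]*q[:,0]/-q[:,2]+K[0,2],-K[1,1]*q[:,1]/-q[:,2]+K[1,2]]
def big(m):
    n,l,s,_=cv2.connectedComponentsWithStats(m.astype(np.uint8)); return l==1+np.argmax(s[1:,4])
def rect(c,m,z):
    v,u=np.nonzero(m); p=plane(c,np.c_[u,v],z).astype(np.float32); r=cv2.minAreaRect(p)
    b=cv2.boxPoints(r); e=b[1]-b[0]; return np.round(r[0],1),np.round(r[1],1),np.round(np.arctan2(e[1],e[0]),3)
def go(p=None,yaw=None):
    """tool-down: shift to p in tool axes /120, turn /pi"""
    s=manip.get_state(); Rt=R.from_euler('xyz',s["eef_rot"])
    if p is not None: print("shift mm tool",np.round(Rt.inv().apply(np.array(p)-s["eef_pos"]),1),"units",np.round(Rt.inv().apply(np.array(p)-s["eef_pos"])/120,3))
    if yaw is not None:
        T=R.from_euler('xyz',[np.pi,0,yaw]); print("turn units",np.round((Rt.inv()*T).as_rotvec()/np.pi,4))
E
python3 - <<'E'
from h import *
c=load("top0"); s=load("scene0")
a=cv2.resize(c["pixels"][155:280,260:410],None,fx=4.6,fy=4.6,interpolation=cv2.INTER_CUBIC)
cv2.imwrite("pics/crop0.png",a[:,:,::-1])
hsv=cv2.cvtColor(c["pixels"],cv2.COLOR_RGB2HSV); P=cloud(c)
box=lambda x0,x1,y0,y1:np.pad(np.ones((y1-y0,x1-x0),bool),((y0,480-y1),(x0,640-x1)))
wood=(hsv[...,1]>70)&(hsv[...,0]<30)&(hsv[...,2]>80)
print("mat",rect(c,big(wood&box(130,245,160,300)),4))
print("tray",rect(c,big((wood&box(265,405,165,275)&(P[...,2]>34)&(P[...,2]<45))),40))
print("bowl",rect(c,big((hsv[...,2]>120)&(hsv[...,1]<50)&box(420,530,205,305)&(P[...,2]>40)),46))
fan=big((hsv[...,2]<70)&(P[...,2]>50)&box(300,360,155,280)); print("fan",rect(c,fan,58))
print("z at",[np.round(P[v,u],0).tolist() for u,v in((303,212),(370,206),(331,215),(243,117),(188,229),(475,255),(343,300))])
E
```

```text
mat (array([510.9, 335. ]), array([264.1, 183.2]), np.float32(-1.523))
tray (array([546.5, -65.2]), array([176.3, 126.8]), np.float32(-1.434))
bowl (array([ 461. , -313.9]), array([176. , 177.3]), np.float32(-1.544))
fan (array([544.1,   7.3]), array([229.2,  21.6]), np.float32(-1.462))
z at [[549.0, 68.0, 29.0], [568.0, -85.0, 29.0], [537.0, 4.0, 60.0], [746.0, 205.0, 93.0], [508.0, 334.0, 3.0], [465.0, -329.0, 4.0], [355.0, -28.0, 1.0]]
```

View pics/crop0.png

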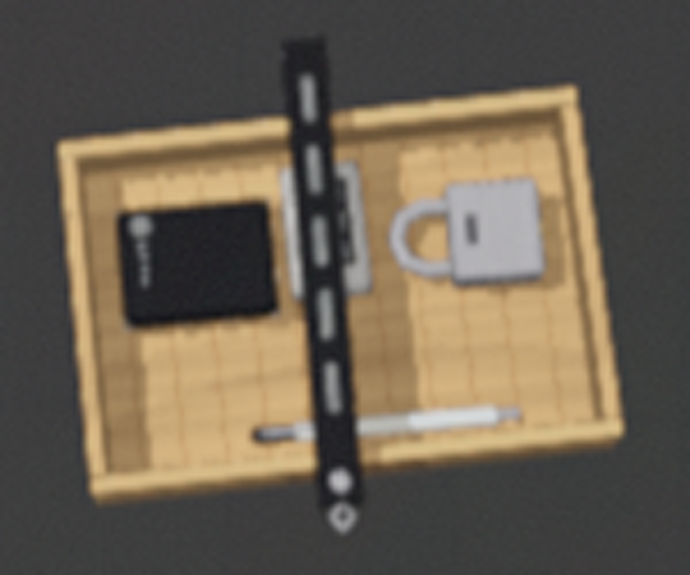

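The crop confirms the choice: black fan in the middle, power bank on the left, chrome padlock on the right with its shackle towards the fob, and the pen at the front. Next I work out the move above the tray for a wrist view.

Run:
```python
from h import *
go([510,0,300],0.1)
c=load("top0");P=cloud(c);hsv=cv2.cvtColor(c["pixels"],cv2.COLOR_RGB2HSV)
box=lambda x0,x1,y0,y1:np.pad(np.ones((y1-y0,x1-x0),bool),((y0,480-y1),(x0,640-x1)))
print("pb",rect(c,big((hsv[...,2]<70)&box(283,320,193,230)),28))
print("lock",rect(c,big((hsv[...,1]<45)&(hsv[...,2]>90)&box(344,384,188,222)),28))
```

```text
shift mm tool [ 495.2 -477.7  -46.9] units [ 4.126 -3.981 -0.39 ]
turn units [-0.0006  0.      0.0451]
pb (array([549.5,  69.3]), array([56.8, 74.3]), np.float32(-1.446))
lock (array([569.9, -64. ]), array([51.7, 73.2]), np.float32(-1.543))
```

```bash
python3 -m jog '[[[0.1,-0.1,-0.02],[0,0,0]],[[0.24,-0.23,-0.02],[0,0,0]],[[0.24,-0.23,-0.02],[0,0,0]],[[0.24,-0.23,-0.02],[0,0,0]],[[0.24,-0.23,-0.02],[0,0,0]],[[0.24,-0.23,-0.02],[0,0,0]],[[0.24,-0.23,-0.02],[0,0,0]],[[0.24,-0.23,-0.02],[0,0,0]],[[0.24,-0.23,-0.02],[0,0,0]],[[0.24,-0.23,-0.02],[0,0,0]],[[0.24,-0.23,-0.02],[0,0,0]],[[0.24,-0.23,-0.02],[0,0,0]],[[0.24,-0.23,-0.02],[0,0,0]],[[0.24,-0.23,-0.02],[0,0,0]],[[0.24,-0.23,-0.02],[0,0,0]],[[0.24,-0.23,-0.02],[0,0,0]],[[0.24,-0.23,-0.02],[0,0,0]],[[0.24,-0.23,-0.02],[0,0,0]],[[0.1,-0.07,-0.03],[0,0,0]],[[0,0,0],[0,0,0.045]]]' 0.0
python3 -m jog '[[[0,0,0],[0,0,0]],[[0,0,0],[0,0,0]]]'
python3 - <<'E'
from h import *
c=grab("wrist","w1"); c2=grab("top","top1"); s=manip.get_state(); print(s["eef_pos"],s["eef_rot"],s["opening"])
print(c["camera_matrix"].tolist(),np.round(c["extrinsics"],3).tolist())
E
```

```text
t: 2.1
eef_pos: [525.9, 17.9, 299.2]
eef_rot: [-3.141, 0.001, 0.102]
wrist_force: [-0.3, 0.0, 0.4]
opening: 0.501
grasp_force: 0.0
t: 2.3
eef_pos: [524.9, 15.7, 299.7]
eef_rot: [-3.142, 0.001, 0.104]
wrist_force: [-0.4, 0.5, -0.1]
opening: 0.504
grasp_force: 0.0
[524.88731238  15.38841873 299.94032372] [-3.14158841e+00  2.40232493e-04  1.02217553e-01] 0.49930033087369136
[[386.5585904594446, 0.0, 311.7661904228474], [0.0, 386.5585904594446, 241.51881778045933], [0.0, 0.0, 1.0]] [[0.104, 0.94, 0.324, 608.069], [-0.995, 0.098, 0.034, 24.269], [0.0, -0.326, 0.946, 419.404], [0.0, 0.0, 0.0, 1.0]]
```

View pics/w1.png

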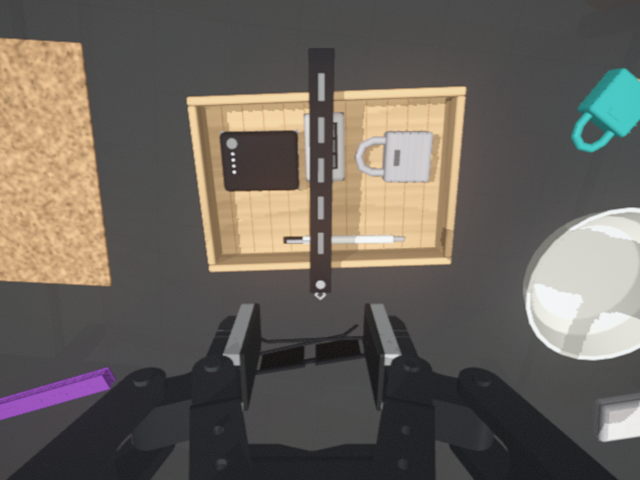

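The wrist view shows the fan (320,170), power bank (260,160), fob (324,147), padlock (395,156) and pen (343,240) clearly, in the poses I expected. Next I measure from this view and compare with top.

```bash
cat > meas.py <<'E'
from h import *
import sys
box=lambda x0,x1,y0,y1:np.pad(np.ones((y1-y0,x1-x0),bool),((y0,480-y1),(x0,640-x1)))
def tops(c,roi,name,H):
    hsv=cv2.cvtColor(c["pixels"],cv2.COLOR_RGB2HSV); P=cloud(c); print(name,end=": ")
    m=dict(dark=hsv[...,2]<75,grey=(hsv[...,1]<45)&(hsv[...,2]>75),wood=(hsv[...,1]>70)&(hsv[...,0]<30)&(hsv[...,2]>80),any=hsv[...,2]>=0)[roi[4]]
    m=m&box(*roi[:4])&(abs(P[...,2]-H)<6); m=big(cv2.morphologyEx(m.astype(np.uint8),cv2.MORPH_CLOSE,np.ones((9,9)))) 
    print(*rect(c,m,H),"zmed",np.nanmedian(P[m][:,2]).round(1))
    return m
E
python3 - <<'E'
from meas import *
c=load("w1")
tops(c,(300,345,40,290,"dark"),"fan",58)
tops(c,(210,303,120,200,"dark"),"pb",28)
tops(c,(350,440,120,195,"grey"),"lock",28)
tops(c,(303,346,105,190,"grey"),"fob",21)
tops(c,(180,470,80,280,"wood"),"tray",40)
tops(c,(280,410,230,250,"any"),"pen",15)
# lock case only
E
```

```text
fan: [584.   13.2] [146.9  21.6] -1.449 zmed 57.2
pb: [553.1  70.6] [57.3 74.7] -1.45 zmed 27.0
lock: [572.5 -75.3] [48. 46.] -1.466 zmed 27.1
fob: [573.9  -5.6] [67.6 11.3] -1.449 zmed 19.9
tray: [546.7 -63.1] [174.7 125.9] -1.432 zmed 38.9
pen: [475.8 -55.4] [16.4 86. ] -1.467 zmed 12.7
```

Run:
```python
from meas import *
c=load("w1"); print("tray corners",plane(c,[(189,98),(466,88),(450,264),(210,271)],40).round(1).tolist())
hsv=cv2.cvtColor(c["pixels"],cv2.COLOR_RGB2HSV)
print("mat in-view corner",plane(c,[(82,43),(110,286)],4).round(1).tolist())
t=load("top1"); P=cloud(t); print("san",np.nanmedian(P[(P[...,2]>40)&box(225,262,95,140)],axis=0).round(0))
go([543.5,7.8,55],0.122)
```

```text
tray corners [[605.3, 137.4], [640.3, -114.1], [468.4, -137.8], [433.8, 114.9]]
mat in-view corner [[644.4, 251.0], [385.7, 240.8]]
san [746. 206.  94.]
shift mm tool [ 17.8   9.4 244.9] units [0.148 0.079 2.041]
turn units [-0.      0.0001 -0.0063]
```

```bash
python3 -m jog '[[[0.148,0.079,0],[0,0,-0.006]],[[0,0,0.2],[0,0,0]],[[0,0,0.3],[0,0,0]],[[0,0,0.3],[0,0,0]],[[0,0,0.3],[0,0,0]],[[0,0,0.3],[0,0,0]],[[0,0,0.2],[0,0,0]],[[0,0,0],[0,0,0]],[[0,0,0],[0,0,0]]]' 0.0
python3 -c "
from h import *
go([543.5,7.8,55],0.122)
P=cloud(grab('wrist','w2'))"
```

```text
t: 3.3
eef_pos: [543.7, 7.8, 108.7]
eef_rot: [-3.142, -0.0, 0.12]
wrist_force: [0.8, -0.3, 0.6]
opening: 0.499
grasp_force: 0.0
shift mm tool [-0.2 -0.  53.7] units [-0.001 -0.     0.447]
turn units [-0.     -0.     -0.0008]
```

View pics/w2.png

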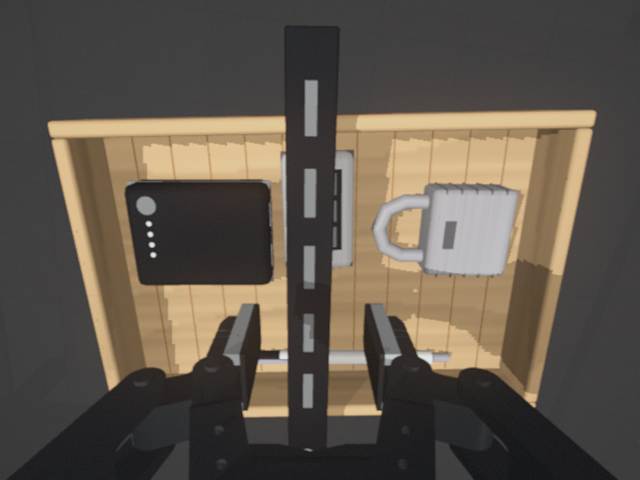

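The fan runs centred between the fingers (cols 258 to 366, fan at about 308). I grip it high enough that the tips will clear the mat later.

```bash
python3 -m jog '[[[0,0,0.13],[0,0,0]],[[0,0,0.13],[0,0,0]],[[0,0,0.13],[0,0,0]],[[0,0,0],[0,0,0]],[[0,0,0],[0,0,0]]]' 0.0
python3 -m jog '[[[0,0,0],[0,0,0]],[[0,0,0],[0,0,0]],[[0,0,0],[0,0,0]],[[0,0,0],[0,0,0]],[[0,0,0],[0,0,0]],[[0,0,0],[0,0,0]],[[0,0,0],[0,0,0]]]' -1
python3 -m jog '[[[0,0,-0.05],[0,0,0]],[[0,0,-0.1],[0,0,0]],[[0,0,-0.1],[0,0,0]],[[0,0,-0.1],[0,0,0]],[[0,0,0],[0,0,0]],[[0,0,0],[0,0,0]]]'
python3 -c "
from h import *
go([513.5,274,104])
P=cloud(grab('wrist','w3'))"
```

```text
t: 3.85
eef_pos: [543.2, 8.2, 60.3]
eef_rot: [-3.141, 0.002, 0.119]
wrist_force: [0.1, -0.3, 0.4]
opening: 0.503
grasp_force: 0.0
t: 4.55
eef_pos: [544.3, 8.1, 62.3]
eef_rot: [3.141, -0.002, 0.119]
wrist_force: [-0.3, -0.2, 5.8]
opening: 0.237
grasp_force: 61.3
t: 5.15
eef_pos: [544.0, 8.1, 103.9]
eef_rot: [3.141, -0.001, 0.119]
wrist_force: [-0.3, -0.1, -0.2]
opening: 0.241
grasp_force: 60.7
shift mm tool [ 1.400e+00 -2.676e+02 -2.000e-01] units [ 1.10e-02 -2.23e+00 -1.00e-03]
```

View pics/w3.png

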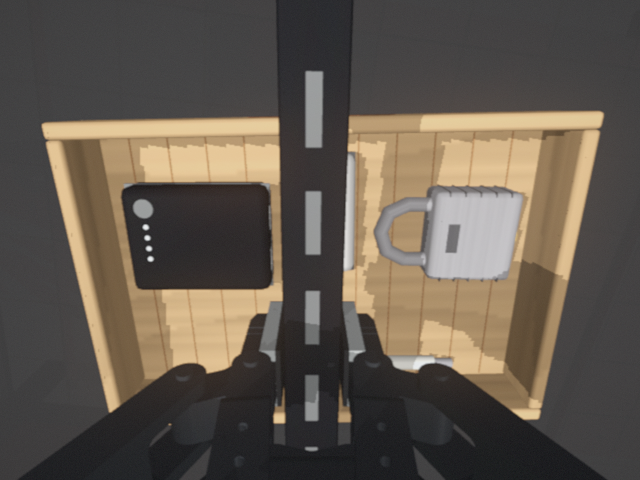

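The fan is held and clear of the rim, so I carry it to the near side of the mat.

```bash
python3 -m jog '[[[0,-0.08,0],[0,0,0]],[[0,-0.15,0],[0,0,0]],[[0,-0.25,0],[0,0,0]],[[0,-0.25,0],[0,0,0]],[[0,-0.25,0],[0,0,0]],[[0,-0.25,0],[0,0,0]],[[0,-0.25,0],[0,0,0]],[[0,-0.25,0],[0,0,0]],[[0,-0.25,0],[0,0,0]],[[0.01,-0.15,0],[0,0,0]],[[0,-0.1,0],[0,0,0]],[[0,0,0.1],[0,0,0]],[[0,0,0.2],[0,0,0]],[[0,0,0.2],[0,0,0]],[[0,0,0],[0,0,0]],[[0,0,0],[0,0,0]]]'
python3 -c "
from h import *
go([513.5,274,26.5])"
```

```text
t: 6.8
eef_pos: [512.9, 272.8, 42.6]
eef_rot: [3.141, 0.002, 0.118]
wrist_force: [-0.4, 0.2, -0.7]
opening: 0.242
grasp_force: 60.6
shift mm tool [ 0.8 -1.1 16.1] units [ 0.007 -0.009  0.134]
```

```bash
python3 -m jog '[[[0,0,0.06],[0,0,0]],[[0,0,0.05],[0,0,0]],[[0,0,0.02],[0,0,0]],[[0,0,0],[0,0,0]],[[0,0,0],[0,0,0]]]'
python3 -c "
from h import *
print(manip.get_state()['eef_pos'])
P=cloud(grab('scene','s1'));print(np.nanmin(P[P[...,2]>0][:,2]))"
```

```text
t: 7.3
eef_pos: [513.2, 274.0, 27.9]
eef_rot: [-3.142, -0.0, 0.119]
wrist_force: [-0.5, 0.2, -0.8]
opening: 0.243
grasp_force: 60.6
[513.16246056 274.04598554  27.91883163]
2.1003609163017245e-07
```

```bash
python3 -m jog '[[[0,0,0.01],[0,0,0]],[[0,0,0.005],[0,0,0]],[[0,0,0],[0,0,0]]]'
python3 -m jog '[[[0,0,0],[0,0,0]],[[0,0,0],[0,0,0]],[[0,0,0],[0,0,0]],[[0,0,0],[0,0,0]]]' 0.1
python3 -m jog '[[[0,0,-0.1],[0,0,0]],[[0,0,-0.2],[0,0,0]],[[0,0,-0.3],[0,0,0]],[[0,0,-0.3],[0,0,0]],[[0,0,0],[0,0,0]],[[0,0,0],[0,0,0]]]'
python3 - <<'E'
from meas import *
c=grab("wrist","w4"); P=cloud(c)
hsv=cv2.cvtColor(c["pixels"],cv2.COLOR_RGB2HSV)
m=(P[...,2]>14)&(P[...,2]<28)&(hsv[...,2]<90)&(abs(P[...,1]-274)<40); print(rect(c,big(m),22))
go([572.5,-75.3,130],0.12+np.pi/2)
E
```

```text
t: 7.65
eef_pos: [513.2, 274.1, 26.3]
eef_rot: [-3.141, -0.001, 0.119]
wrist_force: [-0.8, 0.3, 2.1]
opening: 0.24
grasp_force: 62.0
t: 8.05
eef_pos: [513.0, 273.9, 25.7]
eef_rot: [3.142, 0.0, 0.119]
wrist_force: [0.5, 0.8, -0.6]
opening: 0.548
grasp_force: 0.0
t: 8.65
eef_pos: [513.8, 274.3, 136.2]
eef_rot: [-3.14, -0.004, 0.119]
wrist_force: [-1.0, 0.3, -0.5]
opening: 0.548
grasp_force: 0.0
(array([513. , 273.6]), array([227.7,  21.3]), np.float32(-1.464))
shift mm tool [ 17.5 353.9   4.2] units [0.145 2.949 0.035]
turn units [ 1.000e-04 -2.000e-04 -5.002e-01]
```

```bash
python3 -m jog '[[[0,0.1,0],[0,0,0]],[[0,0.2,0],[0,0,0]],[[0.01,0.3,0],[0,0,0]],[[0.02,0.3,0],[0,0,0]],[[0.02,0.3,0],[0,0,0]],[[0.02,0.3,0],[0,0,0]],[[0.02,0.3,0],[0,0,0]],[[0.02,0.3,0],[0,0,0]],[[0.02,0.3,0],[0,0,0]],[[0.01,0.3,0],[0,0,0]],[[0.01,0.15,0],[0,0,0]],[[0.01,0.1,0],[0,0,0]],[[0,0,0],[0,0,0]]]' 0.65
python3 -m jog '[[[0,0,0],[0,0,-0.02]],[[0,0,0],[0,0,-0.045]],[[0,0,0],[0,0,-0.045]],[[0,0,0],[0,0,-0.045]],[[0,0,0],[0,0,-0.045]],[[0,0,0],[0,0,-0.045]],[[0,0,0],[0,0,-0.045]],[[0,0,0],[0,0,-0.045]],[[0,0,0],[0,0,-0.045]],[[0,0,0],[0,0,-0.045]],[[0,0,0],[0,0,-0.045]],[[0,0,0],[0,0,-0.03]],[[0,0,0],[0,0,0]],[[0,0,0],[0,0,0]]]'
python3 - <<'E'
from meas import *
c=grab("wrist","w5"); t=grab("top","top2"); s=manip.get_state(); print(s["joint_pos"].round(2))
go([572.5,-75.3,130],0.12+np.pi/2)
E
```

```text
t: 10.0
eef_pos: [574.0, -76.2, 133.1]
eef_rot: [-3.141, 0.001, 0.118]
wrist_force: [0.2, 0.1, 0.2]
opening: 0.821
grasp_force: 0.0
t: 11.4
eef_pos: [574.2, -74.1, 133.8]
eef_rot: [-3.141, -0.0, 1.689]
wrist_force: [-0.1, -0.3, 0.8]
opening: 0.829
grasp_force: 0.0
[-0.19  0.04  1.49  0.    1.61 -0.31]
shift mm tool [-0.6 -1.8  3.8] units [-0.005 -0.015  0.032]
turn units [-0.     -0.0001 -0.0006]
```

View pics/w5.png

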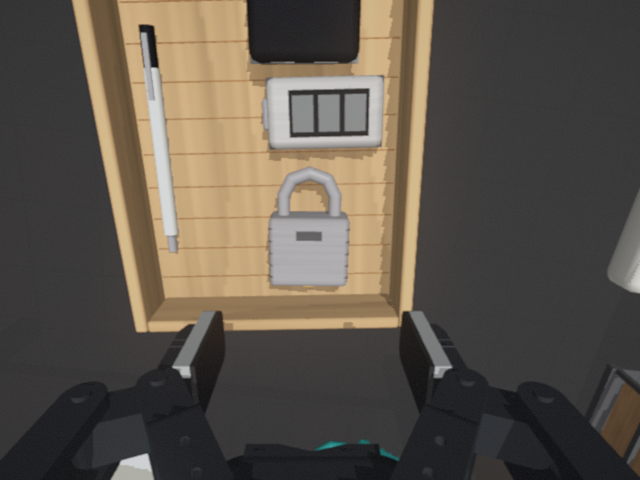

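The wrist view shows the padlock case (309,248), fob (326,112), the power bank's edge (305,55) and the pen (158,140). The fob lies free, with the pen well away from the fingers. Next I measure from here.

Run:
```python
from meas import *
c=load("w5")
m=tops(c,(255,360,160,300,"grey"),"lock",28)
tops(c,(255,360,212,300,"grey"),"case",28)
tops(c,(255,400,70,155,"any"),"fob",21)
t=load("top2")
tops(t,(344,384,188,222,"grey"),"lock-top",28)
tops(t,(283,320,193,230,"dark"),"pb-top",28)
P=cloud(c); print("pb near edge y",np.nanpercentile(P[40:70,260:350][np.abs(P[40:70,260:350,2]-28)<3][:,1],1), "walls x", plane(c,[(404,248),(385,248)],40).round(1).tolist())
```

```text
lock: [571.9 -74.8] [48.8 46. ] -1.46 zmed 27.1
case: [571.9 -74.8] [48.8 46. ] -1.46 zmed 27.1
fob: [570.2   7.4] [68.9 39. ] -1.43 zmed 20.3
lock-top: [571.2 -67.2] [56.  51.5] -0.142 zmed 27.7
pb-top: [549.9  69.4] [56.6 74.4] -1.46 zmed 27.7
pb near edge y 31.902200960885637 walls x [[627.0, -61.4], [615.9, -62.8]]
```

Run:
```python
from meas import *
for f,tcp in(("w5",133.8),("w1",300)):
    P=cloud(load(f)); s=[]
    for (u0,u1) in((170,262),(362,455)):
        q=P[295:400,u0:u1].reshape(-1,3); q=q[(q[:,2]>tcp-40)&(q[:,2]<tcp+30)]; i=np.argsort(q[:,2])[:30]; print(f,"lowest finger pts",q[i].mean(0).round(1),"rel z",(q[i,2].mean()-tcp).round(1))
go([572,-75,40],0.11+np.pi/2)
```

```text
w5 lowest finger pts [538.7 -78.3 119.4] rel z -14.4
w5 lowest finger pts [608.8 -69.8 119.5] rel z -14.3
w1 lowest finger pts [523.4  37.1 279.8] rel z -20.2
w1 lowest finger pts [527.   -5.9 279.7] rel z -20.3
shift mm tool [-0.2 -2.2 93.8] units [-0.002 -0.019  0.782]
turn units [-0.     -0.0001  0.0026]
```

```bash
python3 -m jog '[[[0,-0.019,0],[0,0,0.0026]],[[0,0,0.1],[0,0,0]],[[0,0,0.2],[0,0,0]],[[0,0,0.2],[0,0,0]],[[0,0,0.1],[0,0,0]],[[0,0,0.05],[0,0,0]],[[0,0,0.05],[0,0,0]],[[0,0,0.05],[0,0,0]],[[0,0,0],[0,0,0]],[[0,0,0],[0,0,0]]]' 0.5
python3 -c "
from h import *
go([572,-75,30],0.11+np.pi/2)"
```

```text
t: 12.5
eef_pos: [572.3, -75.6, 44.5]
eef_rot: [3.141, 0.0, 1.682]
wrist_force: [0.2, 0.2, -0.2]
opening: 0.752
grasp_force: 0.0
shift mm tool [ 0.6 -0.3 14.5] units [ 0.005 -0.002  0.121]
turn units [0.0003 0.0001 0.0003]
```

```bash
python3 -m jog '[[[0,0,0.05],[0,0,0]],[[0,0,0.05],[0,0,0]],[[0,0,0.02],[0,0,0]],[[0,0,0],[0,0,0]],[[0,0,0],[0,0,0]]]'
python3 -m jog '[[[0,0,0],[0,0,0]],[[0,0,0],[0,0,0]],[[0,0,0],[0,0,0]],[[0,0,0],[0,0,0]],[[0,0,0],[0,0,0]]]' -1
python3 -m jog '[[[0,0,-0.05],[0,0,0]],[[0,0,-0.1],[0,0,0]],[[0,0,-0.2],[0,0,0]],[[0,0,-0.2],[0,0,0]],[[0,0,-0.1],[0,0,0]],[[0,0,0],[0,0,0]],[[0,0,0],[0,0,0]]]'
python3 - <<'E'
from meas import *
c=grab("wrist","w6"); P=cloud(c); r=P[160:300,255:360]; 
hsv=cv2.cvtColor(c["pixels"],cv2.COLOR_RGB2HSV); print(np.nanmedian(r.reshape(-1,3),0))
go([447,349,108])
E
```

```text
t: 13.0
eef_pos: [571.9, -75.5, 29.4]
eef_rot: [-3.141, -0.0, 1.682]
wrist_force: [-0.2, -0.0, -0.6]
opening: 0.751
grasp_force: 0.0
t: 13.5
eef_pos: [572.4, -75.6, 30.1]
eef_rot: [3.14, 0.0, 1.682]
wrist_force: [0.8, 0.6, 4.0]
opening: 0.572
grasp_force: 65.1
t: 14.2
eef_pos: [571.7, -75.4, 106.8]
eef_rot: [-3.141, -0.0, 1.682]
wrist_force: [-0.5, -1.4, -3.6]
opening: 0.572
grasp_force: 64.5
[565.86643803 -43.69191837   5.9813755 ]
shift mm tool [435.5 -76.5  -1.6] units [ 3.629 -0.637 -0.013]
```

View pics/w6.png

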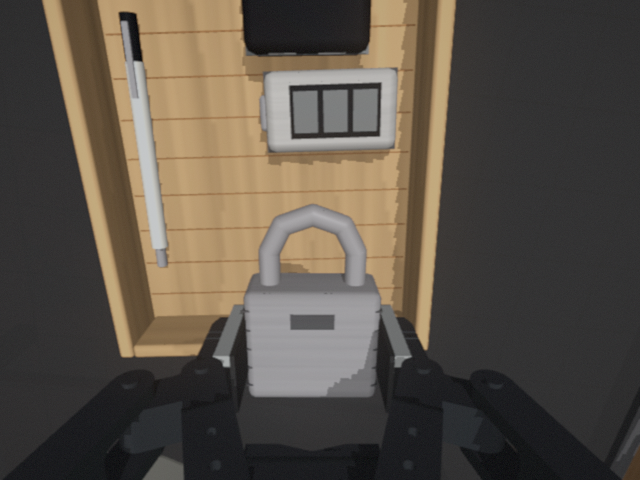

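The padlock is held squarely by its case (312,335). I carry it to the mat's front half.

```bash
python3 -m jog '[[[0.08,-0.01,0],[0,0,0]],[[0.15,-0.03,0],[0,0,0]],[[0.25,-0.05,0],[0,0,0]],[[0.3,-0.05,0],[0,0,0]],[[0.3,-0.05,0],[0,0,0]],[[0.3,-0.05,0],[0,0,0]],[[0.3,-0.05,0],[0,0,0]],[[0.3,-0.05,0],[0,0,0]],[[0.3,-0.05,0],[0,0,0]],[[0.3,-0.05,0],[0,0,0]],[[0.3,-0.05,0],[0,0,0]],[[0.3,-0.05,0],[0,0,0]],[[0.25,-0.05,0],[0,0,0]],[[0.12,-0.03,0],[0,0,0]],[[0.08,-0.02,0],[0,0,0]],[[0,0,0.1],[0,0,0]],[[0,0,0.2],[0,0,0]],[[0,0,0.2],[0,0,0]],[[0,0,0],[0,0,0]],[[0,0,0],[0,0,0]]]'
python3 -c "
from h import *
go([447,349,28.2])"
```

```text
t: 16.25
eef_pos: [447.3, 347.6, 46.7]
eef_rot: [-3.14, 0.001, 1.681]
wrist_force: [0.4, 0.1, -1.3]
opening: 0.576
grasp_force: 64.3
shift mm tool [ 1.4 -0.1 18.5] units [ 0.012 -0.001  0.154]
```

```bash
python3 -m jog '[[[0,0,0.06],[0,0,0]],[[0,0,0.05],[0,0,0]],[[0,0,0.03],[0,0,0]],[[0,0,0.01],[0,0,0]],[[0,0,0],[0,0,0]],[[0,0,0],[0,0,0]]]'
```

```text
t: 16.85
eef_pos: [447.5, 349.0, 29.7]
eef_rot: [3.141, -0.0, 1.682]
wrist_force: [-0.6, -0.1, -2.6]
opening: 0.573
grasp_force: 64.5
```

```bash
python3 -m jog '[[[0,0,0.01],[0,0,0]],[[0,0,0.005],[0,0,0]],[[0,0,0],[0,0,0]]]'
python3 -m jog '[[[0,0,0],[0,0,0]],[[0,0,0],[0,0,0]]]'
```

```text
t: 17.15
eef_pos: [447.5, 349.1, 28.1]
eef_rot: [3.141, -0.0, 1.682]
wrist_force: [0.2, -0.0, 0.2]
opening: 0.564
grasp_force: 64.7
t: 17.35
eef_pos: [447.5, 349.0, 28.1]
eef_rot: [3.141, -0.0, 1.682]
wrist_force: [-1.0, -0.8, 1.1]
opening: 0.575
grasp_force: 64.7
```

```bash
python3 -m jog '[[[0,0,0],[0,0,0]],[[0,0,0],[0,0,0]],[[0,0,0],[0,0,0]]]' 0.5
python3 -m jog '[[[0,0,-0.1],[0,0,0]],[[0,0,-0.2],[0,0,0]],[[0,0,-0.3],[0,0,0]],[[0,0,-0.3],[0,0,0]],[[0,0,0],[0,0,0]],[[0,0,0],[0,0,0]]]'
python3 -c "
from h import *
go([551,70,135],0.12+np.pi/2)"
```

```text
t: 17.65
eef_pos: [447.5, 348.9, 27.8]
eef_rot: [3.141, -0.0, 1.682]
wrist_force: [0.3, -1.0, -0.3]
opening: 0.753
grasp_force: 0.0
t: 18.25
eef_pos: [448.1, 349.3, 138.0]
eef_rot: [3.138, -0.002, 1.682]
wrist_force: [-0.2, -0.1, -0.5]
opening: 0.752
grasp_force: 0.0
shift mm tool [-289.    71.3    2.7] units [-2.409  0.594  0.023]
turn units [ 0.0011 -0.0006 -0.0028]
```

```bash
python3 -m jog '[[[-0.1,0.03,0],[0,0,-0.003]],[[-0.2,0.05,0],[0,0,0]],[[-0.3,0.07,0],[0,0,0]],[[-0.3,0.07,0],[0,0,0]],[[-0.3,0.08,0],[0,0,0]],[[-0.3,0.08,0],[0,0,0]],[[-0.3,0.08,0],[0,0,0]],[[-0.3,0.08,0],[0,0,0]],[[-0.2,0.04,0],[0,0,0]],[[-0.1,0.02,0],[0,0,0]],[[0,0,0],[0,0,0]],[[0,0,0],[0,0,0]]]' 0.62
python3 - <<'E'
from meas import *
c=grab("wrist","w7"); P=cloud(c); hsv=cv2.cvtColor(c["pixels"],cv2.COLOR_RGB2HSV)
m=big((hsv[...,2]<80)&(abs(P[...,2]-28)<6)&(abs(P[...,1]-70)<60)&(abs(P[...,0]-550)<60)); print("pb",rect(c,m,28))
t=load("top2"); w=load("w5")
# tray back inner wall near pb from height map: floor points at max x along y=70
q=P[(abs(P[...,2]-6)<4)&(abs(P[...,1]-70)<10)]; print("floor x range",np.percentile(q[:,0],[0.5,99.5]))
go([551,70,30],0.12+np.pi/2)
E
```

```text
t: 19.45
eef_pos: [552.9, 72.4, 135.0]
eef_rot: [-3.14, -0.001, 1.692]
wrist_force: [0.2, 0.2, 1.4]
opening: 0.809
grasp_force: 0.0
pb (array([551.8,  73.5]), array([56.9, 76.2]), np.float32(-1.449))
floor x range [445.67341734 781.52175779]
shift mm tool [ -2.6  -2.1 105.2] units [-0.021 -0.018  0.877]
turn units [-0.0003 -0.0002  0.0005]
```

View pics/w7.png

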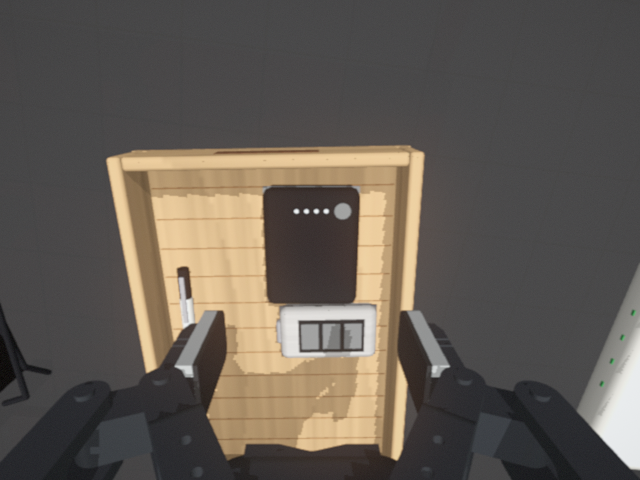

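The power bank (311,245) lies midway between the fingers (222 to 400), with the fob just below it at (328,331). I descend carefully because the back wall is close.

```bash
python3 -m jog '[[[0,-0.008,0.1],[0,0,0]],[[0,0,0.2],[0,0,0]],[[0,0,0.2],[0,0,0]],[[0,0,0.1],[0,0,0]],[[0,0,0.05],[0,0,0]],[[0,0,0.05],[0,0,0]],[[0,0,0.03],[0,0,0]],[[0,0,0],[0,0,0]],[[0,0,0],[0,0,0]]]' 0.62
python3 -c "
from h import *
go([552,72,30],0.12+np.pi/2)"
```

```text
t: 20.4
eef_pos: [552.8, 71.5, 48.8]
eef_rot: [3.14, 0.0, 1.691]
wrist_force: [-0.2, 0.8, -0.3]
opening: 0.808
grasp_force: 0.0
shift mm tool [ 0.6 -0.8 18.8] units [ 0.005 -0.007  0.157]
turn units [0.0004 0.     0.0001]
```

```bash
python3 -m jog '[[[0,-0.007,0.06],[0,0,0]],[[0,0,0.05],[0,0,0]],[[0,0,0.05],[0,0,0]],[[0,0,0],[0,0,0]],[[0,0,0],[0,0,0]]]'
python3 -m jog '[[[0,0,0],[0,0,0]],[[0,0,0],[0,0,0]],[[0,0,0],[0,0,0]],[[0,0,0],[0,0,0]],[[0,0,0],[0,0,0]]]' -1
python3 -m jog '[[[0,0,-0.05],[0,0,0]],[[0,0,-0.1],[0,0,0]],[[0,0,-0.2],[0,0,0]],[[0,0,-0.2],[0,0,0]],[[0,0,-0.1],[0,0,0]],[[0,0,0],[0,0,0]],[[0,0,0],[0,0,0]]]'
python3 -c "
from h import *
go([574,358,108])"
```

```text
t: 20.9
eef_pos: [551.4, 71.4, 28.5]
eef_rot: [-3.141, -0.0, 1.691]
wrist_force: [0.5, 0.1, 0.7]
opening: 0.808
grasp_force: 0.0
t: 21.4
eef_pos: [552.0, 71.4, 29.5]
eef_rot: [3.14, 0.0, 1.691]
wrist_force: [1.2, 1.2, 3.9]
opening: 0.686
grasp_force: 67.7
t: 22.1
eef_pos: [551.3, 71.4, 106.2]
eef_rot: [-3.141, -0.0, 1.691]
wrist_force: [-0.4, 0.8, -2.6]
opening: 0.689
grasp_force: 67.1
shift mm tool [281.8  57.   -1.8] units [ 2.349  0.475 -0.015]
```

```bash
python3 -m jog '[[[0.08,0.02,0],[0,0,0]],[[0.15,0.03,0],[0,0,0]],[[0.25,0.05,0],[0,0,0]],[[0.3,0.06,0],[0,0,0]],[[0.3,0.06,0],[0,0,0]],[[0.3,0.06,0],[0,0,0]],[[0.3,0.06,0],[0,0,0]],[[0.3,0.06,0],[0,0,0]],[[0.2,0.04,0],[0,0,0]],[[0.12,0.025,0],[0,0,0]],[[0.05,0.01,0],[0,0,0]],[[0,0,0.1],[0,0,0]],[[0,0,0.2],[0,0,0]],[[0,0,0.2],[0,0,0]],[[0,0,0.1],[0,0,0]],[[0,0,0.01],[0,0,0]],[[0,0,0],[0,0,0]],[[0,0,0],[0,0,0]]]'
python3 -c "
from h import *
go([574,358,28])"
```

```text
t: 23.9
eef_pos: [575.2, 358.3, 35.6]
eef_rot: [3.139, -0.001, 1.691]
wrist_force: [0.1, -0.4, -1.2]
opening: 0.685
grasp_force: 67.1
shift mm tool [-0.1 -1.2  7.6] units [-0.001 -0.01   0.063]
```

```bash
python3 -m jog '[[[0,0,0.03],[0,0,0]],[[0,0,0.02],[0,0,0]],[[0,0,0.01],[0,0,0]],[[0,0,0],[0,0,0]],[[0,0,0],[0,0,0]]]'
python3 -m jog '[[[0,0,0.01],[0,0,0]],[[0,0,0],[0,0,0]],[[0,0,0],[0,0,0]]]'
```

```text
t: 24.4
eef_pos: [574.5, 358.4, 27.5]
eef_rot: [3.141, -0.0, 1.691]
wrist_force: [-1.9, -0.6, 4.6]
opening: 0.688
grasp_force: 67.7
t: 24.7
eef_pos: [574.5, 358.4, 27.5]
eef_rot: [3.14, -0.0, 1.691]
wrist_force: [-4.5, -2.9, 9.8]
opening: 0.687
grasp_force: 68.4
```

```bash
python3 -m jog '[[[0,0,-0.01],[0,0,0]],[[0,0,0],[0,0,0]],[[0,0,0],[0,0,0]],[[0,0,0],[0,0,0]]]' 0.62
python3 -m jog '[[[0,0,-0.1],[0,0,0]],[[0,0,-0.2],[0,0,0]],[[0,0,-0.3],[0,0,0]],[[0,0,-0.3],[0,0,0]],[[0,0,0],[0,0,0]],[[0,0,0],[0,0,0]]]'
python3 - <<'E'
from meas import *
c=grab("wrist","w8"); t=grab("top","top3")
P=cloud(t); m=box(140,240,165,300)&(P[...,2]>16)&(P[...,2]<34)
n,l,s,ce=cv2.connectedComponentsWithStats(m.astype(np.uint8))
for i in range(1,n):
    if s[i,4]>60: print(s[i].tolist(),rect(t,l==i,26),"zmax",np.nanpercentile(P[l==i][:,2],90).round(1))
go([570,7.5,135],0.13)
E
```

```text
t: 25.1
eef_pos: [574.1, 358.1, 25.9]
eef_rot: [-3.141, 0.0, 1.691]
wrist_force: [0.3, -0.1, 1.1]
opening: 0.807
grasp_force: 0.0
t: 25.7
eef_pos: [575.0, 358.6, 137.0]
eef_rot: [3.138, -0.001, 1.691]
wrist_force: [-0.2, -0.0, -0.8]
opening: 0.812
grasp_force: 0.0
[207, 178, 13, 99, 961] (array([512.2, 270.5]), array([228.1,  22.5]), np.float32(-1.462)) zmax 24.1
[169, 185, 28, 27, 496] (array([574.6, 344.7]), array([61.3, 59.3]), np.float32(-1.439)) zmax 27.5
shift mm tool [-347.4  -45.9   -1.3] units [-2.895 -0.383 -0.011]
turn units [-2.00e-04  6.00e-04  4.97e-01]
```

```bash
python3 -m jog '[[[-0.1,-0.01,0],[0,0,0]],[[-0.2,-0.03,0],[0,0,0]],[[-0.3,-0.04,0],[0,0,0]],[[-0.3,-0.04,0],[0,0,0]],[[-0.3,-0.04,0],[0,0,0]],[[-0.3,-0.04,0],[0,0,0]],[[-0.3,-0.04,0],[0,0,0]],[[-0.3,-0.04,0],[0,0,0]],[[-0.3,-0.04,0],[0,0,0]],[[-0.25,-0.03,0],[0,0,0]],[[-0.15,-0.02,0],[0,0,0]],[[-0.1,-0.01,0],[0,0,0]],[[0,0,0],[0,0,0]]]' 0.4
python3 -m jog '[[[0,0,0],[0,0,0.02]],[[0,0,0],[0,0,0.045]],[[0,0,0],[0,0,0.045]],[[0,0,0],[0,0,0.045]],[[0,0,0],[0,0,0.045]],[[0,0,0],[0,0,0.045]],[[0,0,0],[0,0,0.045]],[[0,0,0],[0,0,0.045]],[[0,0,0],[0,0,0.045]],[[0,0,0],[0,0,0.045]],[[0,0,0],[0,0,0.045]],[[0,0,0],[0,0,0.027]],[[0,0,0],[0,0,0]],[[0,0,0],[0,0,0]]]'
python3 - <<'E'
from meas import *
c=grab("wrist","w9"); t=grab("top","top4")
P=cloud(t); m=box(140,240,165,300)&(P[...,2]>16)&(P[...,2]<34)
n,l,s,ce=cv2.connectedComponentsWithStats(m.astype(np.uint8))
for i in range(1,n):
    if s[i,4]>60: print(s[i].tolist(),rect(t,l==i,26),"zmax",np.nanpercentile(P[l==i][:,2],90).round(1))
P=cloud(c); m=big((abs(P[...,2]-21)<5)&(abs(P[...,0]-570)<60)&(abs(P[...,1]-7)<40)); print("fob",rect(c,m,21))
go([570,7.5,30],0.13)
E
```

```text
t: 27.1
eef_pos: [570.3, 5.6, 133.5]
eef_rot: [-3.14, 0.0, 1.689]
wrist_force: [0.1, -0.0, -0.5]
opening: 0.693
grasp_force: 0.0
t: 28.5
eef_pos: [570.7, 8.0, 134.2]
eef_rot: [-3.141, 0.0, 0.133]
wrist_force: [0.4, 0.3, 0.1]
opening: 0.7
grasp_force: 0.0
[207, 178, 14, 99, 964] (array([512.2, 270.6]), array([228.1,  22.4]), np.float32(-1.462)) zmax 23.9
[161, 185, 36, 28, 879] (array([573.2, 354. ]), array([61.5, 79.2]), np.float32(-1.448)) zmax 28.0
[156, 242, 34, 23, 561] (array([447.7, 356.6]), array([49.9, 74.7]), np.float32(-1.543)) zmax 27.6
fob (array([572.6,   7.8]), array([68.3, 38.9]), np.float32(-1.432))
shift mm tool [-7.000e-01  1.000e-01  1.043e+02] units [-0.006  0.001  0.869]
turn units [-0.0001  0.0001  0.0007]
```

View pics/w9.png

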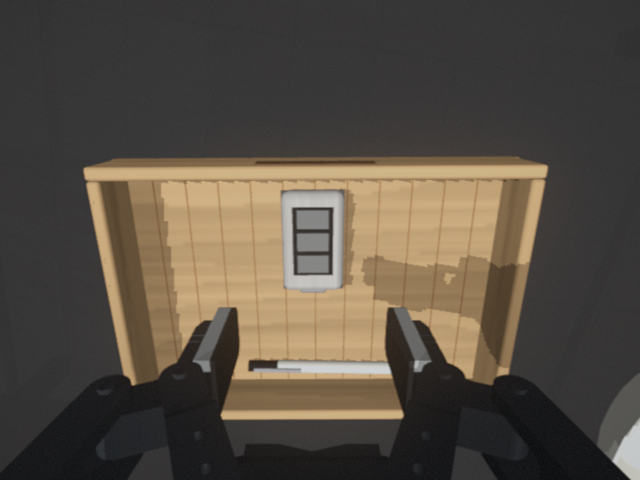

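View pics/top4.png

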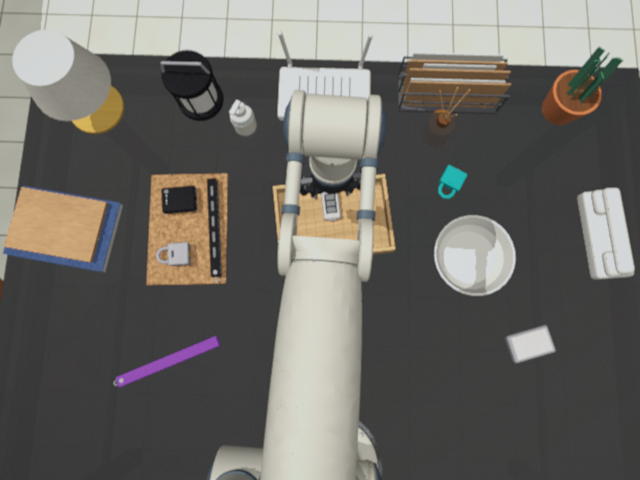

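All three lie flat and apart on the mat: power bank (179,199), padlock (174,254), fan (213,228). The fob (313,240 in the wrist view) is centred between the fingers, so I grasp it next.

```bash
python3 -m jog '[[[0,0,0.1],[0,0,0]],[[0,0,0.2],[0,0,0]],[[0,0,0.2],[0,0,0]],[[0,0,0.15],[0,0,0]],[[0,0,0.1],[0,0,0]],[[0,0,0.07],[0,0,0]],[[0,0,0.05],[0,0,0]],[[0,0,0],[0,0,0]],[[0,0,0],[0,0,0]]]'
python3 -m jog '[[[0,0,0],[0,0,0]],[[0,0,0],[0,0,0]],[[0,0,0],[0,0,0]],[[0,0,0],[0,0,0]],[[0,0,0],[0,0,0]],[[0,0,0],[0,0,0]]]' -1
python3 -m jog '[[[0,0,-0.05],[0,0,0]],[[0,0,-0.1],[0,0,0]],[[0,0,-0.2],[0,0,0]],[[0,0,-0.2],[0,0,0]],[[0,0,-0.1],[0,0,0]],[[0,0,0],[0,0,0]],[[0,0,0],[0,0,0]]]'
python3 -c "
from h import *
go([461,-314,106])"
```

```text
t: 29.5
eef_pos: [571.3, 7.2, 30.9]
eef_rot: [3.141, -0.001, 0.13]
wrist_force: [-0.1, -0.1, 0.4]
opening: 0.704
grasp_force: 0.0
t: 30.1
eef_pos: [571.7, 7.2, 31.5]
eef_rot: [3.141, -0.002, 0.13]
wrist_force: [0.4, -0.1, 6.0]
opening: 0.446
grasp_force: 62.2
t: 30.8
eef_pos: [570.6, 7.3, 107.5]
eef_rot: [-3.141, 0.001, 0.13]
wrist_force: [0.8, 0.0, -1.8]
opening: 0.447
grasp_force: 61.6
shift mm tool [-150.3  304.3    1.5] units [-1.253  2.536  0.013]
```

```bash
python3 -m jog '[[[-0.04,0.08,0],[0,0,0]],[[-0.08,0.16,0],[0,0,0]],[[-0.125,0.25,0],[0,0,0]],[[-0.125,0.25,0],[0,0,0]],[[-0.125,0.25,0],[0,0,0]],[[-0.125,0.25,0],[0,0,0]],[[-0.125,0.25,0],[0,0,0]],[[-0.125,0.25,0],[0,0,0]],[[-0.125,0.25,0],[0,0,0]],[[-0.125,0.25,0],[0,0,0]],[[-0.08,0.17,0],[0,0,0]],[[-0.05,0.12,0],[0,0,0]],[[0,0,0.1],[0,0,0]],[[0,0,0.2],[0,0,0]],[[0,0,0.15],[0,0,0]],[[0,0,0.05],[0,0,0]],[[0,0,0],[0,0,0]],[[0,0,0],[0,0,0]]]'
python3 -c "
from h import *
go([461,-314,30])
grab('wrist','w10')"
```

```text
t: 32.6
eef_pos: [461.9, -312.9, 48.6]
eef_rot: [3.141, -0.001, 0.131]
wrist_force: [-0.4, -0.1, -0.7]
opening: 0.444
grasp_force: 61.6
shift mm tool [-1.1  1.  18.6] units [-0.009  0.008  0.155]
```

View pics/w10.png

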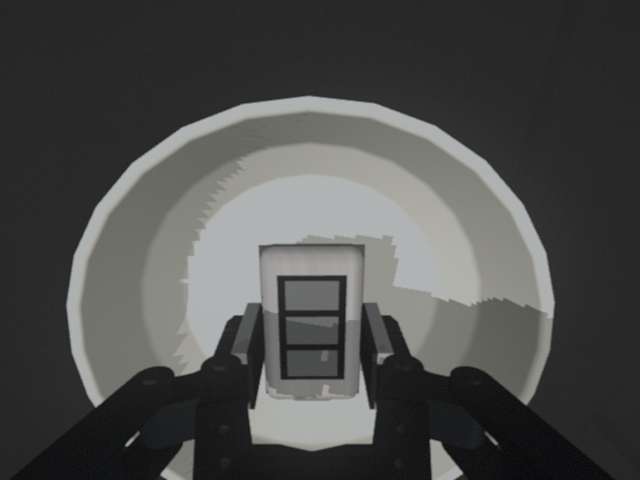

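The fob (312,320) is held over the bowl's flat floor, clear of the walls. I lower it until it touches.

```bash
python3 -m jog '[[[0,0,0.05],[0,0,0]],[[0,0,0.04],[0,0,0]],[[0,0,0.03],[0,0,0]],[[0,0,0.01],[0,0,0]],[[0,0,0],[0,0,0]],[[0,0,0],[0,0,0]]]'
python3 -m jog '[[[0,0,0.01],[0,0,0]],[[0,0,0.01],[0,0,0]],[[0,0,0],[0,0,0]],[[0,0,0],[0,0,0]]]'
```

```text
t: 33.25
eef_pos: [461.4, -313.3, 32.6]
eef_rot: [3.142, -0.0, 0.13]
wrist_force: [0.6, 0.3, -1.5]
opening: 0.446
grasp_force: 61.6
t: 33.65
eef_pos: [461.7, -313.5, 31.5]
eef_rot: [3.141, -0.001, 0.13]
wrist_force: [-1.7, 1.1, 5.5]
opening: 0.448
grasp_force: 62.2
```

```bash
python3 -m jog '[[[0,0,0],[0,0,0]],[[0,0,0],[0,0,0]],[[0,0,0],[0,0,0]],[[0,0,0],[0,0,0]]]' 0.25
python3 -m jog '[[[0,0,-0.05],[0,0,0]],[[0,0,-0.1],[0,0,0]],[[0,0,-0.2],[0,0,0]],[[0,0,-0.3],[0,0,0]],[[0,0,-0.3],[0,0,0]],[[0,0,0],[0,0,0]],[[0,0,0],[0,0,0]]]'
python3 - <<'E'
from meas import *
c=grab("wrist","w11"); P=cloud(c); hsv=cv2.cvtColor(c["pixels"],cv2.COLOR_RGB2HSV)
m=(hsv[...,2]<150)&(abs(P[...,0]-461)<40)&(abs(P[...,1]+314)<25)&(P[...,2]<40)&(P[...,2]>12); print("button pad",rect(c,big(m),21),np.nanmedian(P[m][:,2]))
rim=(P[...,2]>42)&(P[...,2]<50)&(np.hypot(P[...,0]-461,P[...,1]+314)<110); v,u=np.nonzero(rim); q=plane(c,np.c_[u,v],46).astype(np.float32); print("rim circle",cv2.minEnclosingCircle(q),len(q))
go([574.2,358.2,135],0.12+np.pi/2)
E
```

```text
t: 34.05
eef_pos: [461.4, -313.2, 29.9]
eef_rot: [-3.141, 0.0, 0.13]
wrist_force: [0.0, 0.3, -0.0]
opening: 0.623
grasp_force: 0.0
t: 34.75
eef_pos: [462.1, -313.8, 146.5]
eef_rot: [3.139, -0.003, 0.13]
wrist_force: [-1.2, 0.6, -1.4]
opening: 0.625
grasp_force: 0.0
button pad (array([ 464.5, -313.4]), array([45.8, 25.7]), np.float32(-1.434)) 20.754703738686587
rim circle ((460.1461181640625, -312.62109375), 88.87895965576172) 7713
shift mm tool [ 198.8 -651.2    9.4] units [ 1.656 -5.427  0.078]
turn units [ 3.000e-04 -0.000e+00 -4.968e-01]
```

```bash
python3 -m jog '[[[0.03,-0.1,0],[0,0,0]],[[0.06,-0.2,0],[0,0,0]],[[0.1,-0.32,0],[0,0,0]],[[0.1,-0.32,0],[0,0,0]],[[0.1,-0.32,0],[0,0,0]],[[0.1,-0.32,0],[0,0,0]],[[0.1,-0.32,0],[0,0,0]],[[0.1,-0.32,0],[0,0,0]],[[0.1,-0.32,0],[0,0,0]],[[0.1,-0.32,0],[0,0,0]],[[0.1,-0.32,0],[0,0,0]],[[0.1,-0.32,0],[0,0,0]],[[0.1,-0.32,0],[0,0,0]],[[0.1,-0.32,0],[0,0,0]],[[0.1,-0.32,0],[0,0,0]],[[0.1,-0.32,0],[0,0,0]],[[0.1,-0.32,0],[0,0,0]],[[0.06,-0.2,0],[0,0,0]],[[0.01,-0.12,0],[0,0,0]],[[0,0,0],[0,0,0]]]' 0.62
python3 -m jog '[[[0,0,0],[0,0,-0.02]],[[0,0,0],[0,0,-0.045]],[[0,0,0],[0,0,-0.045]],[[0,0,0],[0,0,-0.045]],[[0,0,0],[0,0,-0.045]],[[0,0,0],[0,0,-0.045]],[[0,0,0],[0,0,-0.045]],[[0,0,0],[0,0,-0.045]],[[0,0,0],[0,0,-0.045]],[[0,0,0],[0,0,-0.045]],[[0,0,0],[0,0,-0.045]],[[0,0,0],[0,0,-0.027]],[[0,0,0],[0,0,0]],[[0,0,0],[0,0,0]]]'
python3 - <<'E'
from meas import *
go([574.2,358.3,28],1.691)
c=grab("wrist","w12"); P=cloud(c); hsv=cv2.cvtColor(c["pixels"],cv2.COLOR_RGB2HSV)
m=big((hsv[...,2]<80)&(abs(P[...,2]-26)<6)&(abs(P[...,1]-358)<60)&(abs(P[...,0]-574)<60)); print("pb",rect(c,m,26))
E
```

```text
t: 36.8
eef_pos: [573.2, 359.1, 142.4]
eef_rot: [3.141, 0.003, 0.132]
wrist_force: [-1.0, 0.2, 0.3]
opening: 0.807
grasp_force: 0.0
t: 38.2
eef_pos: [574.6, 356.4, 144.1]
eef_rot: [-3.141, 0.0, 1.688]
wrist_force: [0.4, 0.3, 0.2]
opening: 0.81
grasp_force: 0.0
shift mm tool [ 2.000e+00 -1.000e-01  1.161e+02] units [ 0.017 -0.001  0.967]
turn units [-0.0001  0.0001 -0.001 ]
pb (array([574. , 360.4]), array([57.3, 75.8]), np.float32(-1.453))
```

```bash
python3 -m jog '[[[0.016,0,0.1],[0,0,-0.001]],[[0,0,0.2],[0,0,0]],[[0,0,0.2],[0,0,0]],[[0,0,0.2],[0,0,0]],[[0,0,0.1],[0,0,0]],[[0,0,0.1],[0,0,0]],[[0,0,0.05],[0,0,0]],[[0,0,0.02],[0,0,0]],[[0,0,0],[0,0,0]],[[0,0,0],[0,0,0]]]'
python3 -m jog '[[[0,0,0],[0,0,0]],[[0,0,0],[0,0,0]],[[0,0,0],[0,0,0]],[[0,0,0],[0,0,0]],[[0,0,0],[0,0,0]]]' -1
python3 -m jog '[[[0,0,-0.05],[0,0,0]],[[0,0,-0.1],[0,0,0]],[[0,0,-0.2],[0,0,0]],[[0,0,-0.2],[0,0,0]],[[0,0,-0.1],[0,0,0]],[[0,0,0],[0,0,0]],[[0,0,0],[0,0,0]]]'
python3 -c "
from h import *
go([551.9,71.4,106],1.691)"
```

```text
t: 39.25
eef_pos: [575.0, 359.7, 28.9]
eef_rot: [3.14, -0.001, 1.694]
wrist_force: [-0.7, 0.3, 0.1]
opening: 0.812
grasp_force: 0.0
t: 39.75
eef_pos: [575.2, 359.8, 29.3]
eef_rot: [3.139, -0.001, 1.694]
wrist_force: [-0.0, -0.3, 5.1]
opening: 0.684
grasp_force: 67.8
t: 40.45
eef_pos: [574.2, 359.3, 104.9]
eef_rot: [-3.141, 0.0, 1.695]
wrist_force: [-0.0, 0.1, -3.4]
opening: 0.682
grasp_force: 67.0
shift mm tool [-282.9  -57.6   -0.9] units [-2.358 -0.48  -0.008]
turn units [-0.0003  0.0001  0.0011]
```

```bash
python3 -m jog '[[[-0.08,-0.02,0],[0,0,0]],[[-0.15,-0.03,0],[0,0,0]],[[-0.25,-0.05,0],[0,0,0]],[[-0.3,-0.06,0],[0,0,0]],[[-0.3,-0.06,0],[0,0,0]],[[-0.3,-0.06,0],[0,0,0]],[[-0.3,-0.06,0],[0,0,0]],[[-0.3,-0.06,0],[0,0,0]],[[-0.2,-0.04,0],[0,0,0]],[[-0.12,-0.03,0],[0,0,0]],[[-0.05,-0.01,0],[0,0,0]],[[0,0,0.1],[0,0,0]],[[0,0,0.1],[0,0,0]],[[0,0,0],[0,0,0]],[[0,0,0],[0,0,0]]]'
python3 -c "
from h import *
go([551.9,72.4,31],1.691)"
```

```text
t: 41.95
eef_pos: [551.5, 73.4, 80.4]
eef_rot: [-3.139, -0.0, 1.696]
wrist_force: [0.4, 0.1, -2.7]
opening: 0.682
grasp_force: 66.9
shift mm tool [-1.   0.4 49.4] units [-0.009  0.003  0.412]
turn units [-0.0007 -0.0001  0.0015]
```

```bash
python3 -m jog '[[[-0.008,0,0.1],[0,0,0.001]],[[0,0,0.1],[0,0,0]],[[0,0,0.1],[0,0,0]],[[0,0,0.05],[0,0,0]],[[0,0,0.03],[0,0,0]],[[0,0,0.02],[0,0,0]],[[0,0,0],[0,0,0]],[[0,0,0],[0,0,0]]]'
python3 -m jog '[[[0,0,0.01],[0,0,0]],[[0,0,0.01],[0,0,0]],[[0,0,0],[0,0,0]],[[0,0,0],[0,0,0]]]'
```

```text
t: 42.75
eef_pos: [552.5, 71.5, 34.2]
eef_rot: [3.141, 0.0, 1.691]
wrist_force: [-0.5, 0.5, -1.8]
opening: 0.682
grasp_force: 67.0
t: 43.15
eef_pos: [552.2, 71.5, 31.4]
eef_rot: [3.141, 0.0, 1.691]
wrist_force: [-0.1, -0.5, -1.4]
opening: 0.683
grasp_force: 67.0
```

```bash
python3 -m jog '[[[0,0,0.01],[0,0,0]],[[0,0,0],[0,0,0]],[[0,0,0],[0,0,0]]]'
python3 -m jog '[[[0,0,0.005],[0,0,0]],[[0,0,0],[0,0,0]],[[0,0,0],[0,0,0]]]'
```

```text
t: 43.45
eef_pos: [552.3, 71.5, 31.3]
eef_rot: [3.141, 0.0, 1.691]
wrist_force: [-3.8, 0.5, 6.6]
opening: 0.685
grasp_force: 67.9
t: 43.75
eef_pos: [552.3, 71.5, 31.3]
eef_rot: [3.141, 0.0, 1.691]
wrist_force: [-5.5, -0.7, 8.8]
opening: 0.685
grasp_force: 68.1
```

Contact with the floor, so I release and go for the padlock.

```bash
python3 -m jog '[[[0,0,-0.01],[0,0,0]],[[0,0,0],[0,0,0]],[[0,0,0],[0,0,0]],[[0,0,0],[0,0,0]]]' 0.62
python3 -m jog '[[[0,0,-0.1],[0,0,0]],[[0,0,-0.2],[0,0,0]],[[0,0,-0.3],[0,0,0]],[[0,0,-0.3],[0,0,0]],[[0,0,0],[0,0,0]],[[0,0,0],[0,0,0]]]'
python3 - <<'E'
from meas import *
c=grab("wrist","w13"); P=cloud(c); hsv=cv2.cvtColor(c["pixels"],cv2.COLOR_RGB2HSV)
m=big((hsv[...,2]<80)&(abs(P[...,2]-28)<6)&(abs(P[...,1]-70)<60)&(abs(P[...,0]-550)<60)); print("pb (was 551.8 73.5 / -1.449)",rect(c,m,28))
go([447.5,349,135],1.682)
E
```

```text
t: 44.15
eef_pos: [552.2, 71.5, 30.4]
eef_rot: [-3.141, -0.0, 1.691]
wrist_force: [0.3, -0.1, 0.7]
opening: 0.812
grasp_force: 0.0
t: 44.75
eef_pos: [553.0, 71.5, 140.8]
eef_rot: [3.138, 0.0, 1.691]
wrist_force: [-0.4, 0.6, -1.4]
opening: 0.809
grasp_force: 0.0
pb (was 551.8 73.5 / -1.449) (array([551.9,  72.9]), array([56.9, 75.6]), np.float32(-1.452))
shift mm tool [288.1 -70.6   3.9] units [ 2.401 -0.588  0.033]
turn units [0.0002 0.     0.003 ]
```

```bash
python3 -m jog '[[[0.1,-0.03,0],[0,0,0.003]],[[0.2,-0.05,0],[0,0,0]],[[0.3,-0.07,0],[0,0,0]],[[0.3,-0.07,0],[0,0,0]],[[0.3,-0.08,0],[0,0,0]],[[0.3,-0.08,0],[0,0,0]],[[0.3,-0.08,0],[0,0,0]],[[0.3,-0.08,0],[0,0,0]],[[0.2,-0.04,0],[0,0,0]],[[0.1,-0.01,0],[0,0,0]],[[0,0,0],[0,0,0]],[[0,0,0],[0,0,0]]]' 0.5
python3 - <<'E'
from meas import *
go([447.5,349,29],1.682)
c=grab("wrist","w14")
tops(c,(230,400,180,320,"grey"),"case",26)
E
```

```text
t: 46.0
eef_pos: [449.9, 348.9, 137.8]
eef_rot: [-3.14, 0.001, 1.682]
wrist_force: [-0.7, -0.2, 0.1]
opening: 0.745
grasp_force: 0.0
shift mm tool [  0.5  -2.3 108.8] units [ 0.004 -0.019  0.907]
turn units [-0.0004  0.0004 -0.0001]
case: [447.1 349.6] [49. 46.] -1.468 zmed 25.1
```

```bash
python3 -m jog '[[[0,-0.019,0.1],[0,0,0]],[[0,0,0.2],[0,0,0]],[[0,0,0.2],[0,0,0]],[[0,0,0.2],[0,0,0]],[[0,0,0.1],[0,0,0]],[[0,0,0.07],[0,0,0]],[[0,0,0.03],[0,0,0]],[[0,0,0],[0,0,0]],[[0,0,0],[0,0,0]]]'
python3 -m jog '[[[0,0,0],[0,0,0]],[[0,0,0],[0,0,0]],[[0,0,0],[0,0,0]],[[0,0,0],[0,0,0]],[[0,0,0],[0,0,0]]]' -1
python3 -m jog '[[[0,0,-0.05],[0,0,0]],[[0,0,-0.1],[0,0,0]],[[0,0,-0.2],[0,0,0]],[[0,0,-0.2],[0,0,0]],[[0,0,-0.1],[0,0,0]],[[0,0,0],[0,0,0]],[[0,0,0],[0,0,0]]]'
python3 -c "
from h import *
go([572.2,-75.5,106],1.682)"
```

```text
t: 46.95
eef_pos: [448.1, 349.9, 31.9]
eef_rot: [3.14, -0.001, 1.682]
wrist_force: [-0.4, -0.5, -0.8]
opening: 0.75
grasp_force: 0.0
t: 47.45
eef_pos: [448.2, 350.1, 32.3]
eef_rot: [3.139, -0.001, 1.682]
wrist_force: [-0.6, -0.6, 6.4]
opening: 0.565
grasp_force: 64.7
t: 48.15
eef_pos: [447.3, 349.4, 107.9]
eef_rot: [-3.141, 0.0, 1.682]
wrist_force: [-1.0, -0.1, -3.1]
opening: 0.565
grasp_force: 64.0
shift mm tool [-436.1   77.     2.1] units [-3.634  0.642  0.017]
turn units [-0.0002  0.0001 -0.    ]
```

```bash
python3 -m jog '[[[-0.08,0.01,0],[0,0,0]],[[-0.15,0.03,0],[0,0,0]],[[-0.25,0.05,0],[0,0,0]],[[-0.3,0.05,0],[0,0,0]],[[-0.3,0.05,0],[0,0,0]],[[-0.3,0.05,0],[0,0,0]],[[-0.3,0.05,0],[0,0,0]],[[-0.3,0.05,0],[0,0,0]],[[-0.3,0.05,0],[0,0,0]],[[-0.3,0.05,0],[0,0,0]],[[-0.3,0.05,0],[0,0,0]],[[-0.3,0.05,0],[0,0,0]],[[-0.25,0.05,0],[0,0,0]],[[-0.12,0.04,0],[0,0,0]],[[-0.08,0.02,0],[0,0,0]],[[0,0,0.1],[0,0,0]],[[0,0,0.1],[0,0,0]],[[0,0,0],[0,0,0]],[[0,0,0],[0,0,0]]]'
python3 -c "
from h import *
go([572.2,-74.7,34],1.682)"
```

```text
t: 50.05
eef_pos: [572.6, -73.5, 83.5]
eef_rot: [-3.14, -0.001, 1.683]
wrist_force: [-0.4, 0.5, -2.2]
opening: 0.564
grasp_force: 63.8
shift mm tool [-1.2 -0.5 49.5] units [-0.01  -0.004  0.413]
turn units [-0.0006 -0.0003  0.0005]
```

```bash
python3 -m jog '[[[-0.005,0,0.1],[0,0,0]],[[0,0,0.1],[0,0,0]],[[0,0,0.1],[0,0,0]],[[0,0,0.05],[0,0,0]],[[0,0,0.03],[0,0,0]],[[0,0,0.02],[0,0,0]],[[0,0,0],[0,0,0]],[[0,0,0],[0,0,0]]]'
python3 -m jog '[[[0,0,0.01],[0,0,0]],[[0,0,0.01],[0,0,0]],[[0,0,0],[0,0,0]],[[0,0,0],[0,0,0]]]'
```

```text
t: 50.85
eef_pos: [573.7, -75.4, 37.2]
eef_rot: [3.141, 0.0, 1.682]
wrist_force: [0.1, -0.3, -2.9]
opening: 0.567
grasp_force: 63.9
t: 51.25
eef_pos: [573.4, -75.3, 34.3]
eef_rot: [3.142, 0.0, 1.682]
wrist_force: [0.3, -0.3, -2.6]
opening: 0.568
grasp_force: 63.9
```

```bash
python3 -m jog '[[[0,0,0.01],[0,0,0]],[[0,0,0],[0,0,0]],[[0,0,0],[0,0,0]]]'
python3 -m jog '[[[0,0,0.005],[0,0,0]],[[0,0,0],[0,0,0]],[[0,0,0],[0,0,0]]]'
```

```text
t: 51.55
eef_pos: [573.5, -75.3, 34.3]
eef_rot: [3.141, 0.0, 1.682]
wrist_force: [-5.0, 0.8, 5.6]
opening: 0.568
grasp_force: 64.8
t: 51.85
eef_pos: [573.5, -75.3, 34.3]
eef_rot: [3.141, 0.0, 1.682]
wrist_force: [-5.7, 1.0, 8.7]
opening: 0.567
grasp_force: 65.1
```

Contact again. I release, check the padlock's pose, then work out the way back to the fan.

```bash
python3 -m jog '[[[0,0,-0.01],[0,0,0]],[[0,0,0],[0,0,0]],[[0,0,0],[0,0,0]],[[0,0,0],[0,0,0]]]' 0.5
python3 -m jog '[[[0,0,-0.1],[0,0,0]],[[0,0,-0.2],[0,0,0]],[[0,0,-0.3],[0,0,0]],[[0,0,-0.25],[0,0,0]],[[0,0,0],[0,0,0]],[[0,0,0],[0,0,0]]]'
python3 - <<'E'
from meas import *
c=grab("wrist","w15")
print("was 571.9 -74.8 -1.46"); tops(c,(230,400,160,320,"grey"),"case",28)
go([513.2,274.1,137],0.119)
E
```

```text
t: 52.25
eef_pos: [573.4, -75.3, 33.4]
eef_rot: [-3.141, -0.0, 1.682]
wrist_force: [0.5, -0.1, 0.5]
opening: 0.748
grasp_force: 0.0
t: 52.85
eef_pos: [574.0, -75.4, 137.5]
eef_rot: [3.139, 0.001, 1.682]
wrist_force: [-0.7, 0.6, -0.4]
opening: 0.752
grasp_force: 0.0
was 571.9 -74.8 -1.46
case: [573.  -73.3] [48.9 49.4] -1.465 zmed 27.1
shift mm tool [353.9 -21.   -1.3] units [ 2.949 -0.175 -0.01 ]
turn units [ 0.     -0.      0.4975]
```

```bash
python3 -m jog '[[[0.1,-0.01,0],[0,0,0]],[[0.2,-0.01,0],[0,0,0]],[[0.3,-0.02,0],[0,0,0]],[[0.3,-0.02,0],[0,0,0]],[[0.3,-0.02,0],[0,0,0]],[[0.3,-0.02,0],[0,0,0]],[[0.3,-0.02,0],[0,0,0]],[[0.3,-0.02,0],[0,0,0]],[[0.3,-0.02,0],[0,0,0]],[[0.3,-0.015,0],[0,0,0]],[[0.15,0,0],[0,0,0]],[[0.1,0,0],[0,0,0]],[[0,0,0],[0,0,0]]]' 0.0
python3 -m jog '[[[0,0,0],[0,0,0.02]],[[0,0,0],[0,0,0.045]],[[0,0,0],[0,0,0.045]],[[0,0,0],[0,0,0.045]],[[0,0,0],[0,0,0.045]],[[0,0,0],[0,0,0.045]],[[0,0,0],[0,0,0.045]],[[0,0,0],[0,0,0.045]],[[0,0,0],[0,0,0.045]],[[0,0,0],[0,0,0.045]],[[0,0,0],[0,0,0.045]],[[0,0,0],[0,0,0.0275]],[[0,0,0],[0,0,0]],[[0,0,0],[0,0,0]]]'
python3 - <<'E'
from meas import *
go([513.2,274.1,27],0.119)
c=grab("wrist","w16"); P=cloud(c); hsv=cv2.cvtColor(c["pixels"],cv2.COLOR_RGB2HSV)
m=(P[...,2]>14)&(P[...,2]<28)&(hsv[...,2]<90)&(abs(P[...,1]-274)<40); print("was 513 273.6 -1.464",rect(c,big(m),22))
E
```

```text
t: 54.2
eef_pos: [512.2, 275.5, 134.5]
eef_rot: [-3.14, 0.0, 1.684]
wrist_force: [-0.2, 0.1, -0.0]
opening: 0.503
grasp_force: 0.0
t: 55.6
eef_pos: [513.4, 273.3, 135.4]
eef_rot: [3.141, 0.0, 0.12]
wrist_force: [0.4, 0.3, -0.2]
opening: 0.499
grasp_force: 0.0
shift mm tool [ -0.   -0.8 108.4] units [-0.    -0.007  0.904]
turn units [0.0001 0.0001 0.0004]
was 513 273.6 -1.464 (array([513. , 273.6]), array([227.4,  21.6]), np.float32(-1.465))
```

```bash
python3 -m jog '[[[0,-0.006,0.1],[0,0,0]],[[0,0,0.2],[0,0,0]],[[0,0,0.2],[0,0,0]],[[0,0,0.2],[0,0,0]],[[0,0,0.1],[0,0,0]],[[0,0,0.07],[0,0,0]],[[0,0,0.03],[0,0,0]],[[0,0,0],[0,0,0]],[[0,0,0],[0,0,0]]]'
python3 -m jog '[[[0,0,0],[0,0,0]],[[0,0,0],[0,0,0]],[[0,0,0],[0,0,0]],[[0,0,0],[0,0,0]],[[0,0,0],[0,0,0]],[[0,0,0],[0,0,0]],[[0,0,0],[0,0,0]]]' -1
python3 -m jog '[[[0,0,-0.05],[0,0,0]],[[0,0,-0.1],[0,0,0]],[[0,0,-0.2],[0,0,0]],[[0,0,-0.2],[0,0,0]],[[0,0,-0.1],[0,0,0]],[[0,0,0],[0,0,0]],[[0,0,0],[0,0,0]]]'
python3 -c "
from h import *
go([543.7,8.1,104],0.119)"
```

```text
t: 56.55
eef_pos: [513.8, 275.2, 28.9]
eef_rot: [-3.141, -0.002, 0.119]
wrist_force: [-0.1, -0.1, 0.1]
opening: 0.496
grasp_force: 0.0
t: 57.25
eef_pos: [513.9, 275.2, 29.0]
eef_rot: [-3.141, -0.002, 0.119]
wrist_force: [-0.5, 0.2, 6.0]
opening: 0.24
grasp_force: 61.9
t: 57.95
eef_pos: [513.0, 274.8, 105.1]
eef_rot: [3.141, 0.001, 0.119]
wrist_force: [0.2, 0.7, -1.7]
opening: 0.237
grasp_force: 61.3
shift mm tool [ -1.2 268.5   1.1] units [-0.01   2.237  0.01 ]
turn units [ 0.      0.0002 -0.    ]
```

```bash
python3 -m jog '[[[0,0.08,0],[0,0,0]],[[0,0.15,0],[0,0,0]],[[0,0.25,0],[0,0,0]],[[0,0.25,0],[0,0,0]],[[0,0.25,0],[0,0,0]],[[0,0.25,0],[0,0,0]],[[0,0.25,0],[0,0,0]],[[0,0.25,0],[0,0,0]],[[0,0.25,0],[0,0,0]],[[-0.01,0.15,0],[0,0,0]],[[0,0.107,0],[0,0,0]],[[0,0,0.1],[0,0,0]],[[0,0,0.1],[0,0,0]],[[0,0,0],[0,0,0]],[[0,0,0],[0,0,0]]]'
python3 -c "
from h import *
go([543.9,8.1,65],0.119)"
```

```text
t: 59.45
eef_pos: [543.2, 9.2, 80.4]
eef_rot: [-3.141, 0.002, 0.12]
wrist_force: [1.2, 0.2, 0.2]
opening: 0.239
grasp_force: 61.3
shift mm tool [ 0.6  1.2 15.4] units [0.005 0.01  0.129]
turn units [-0.0002  0.0007  0.0004]
```

```bash
python3 -m jog '[[[0.004,0.005,0.05],[0,0,0]],[[0,0,0.04],[0,0,0]],[[0,0,0.02],[0,0,0]],[[0,0,0.01],[0,0,0]],[[0,0,0],[0,0,0]],[[0,0,0],[0,0,0]]]'
python3 -m jog '[[[0,0,0.01],[0,0,0]],[[0,0,0],[0,0,0]],[[0,0,0],[0,0,0]]]'
python3 -c "
from h import *
go([543.9,8.1,65],0.119)"
```

```text
t: 60.05
eef_pos: [544.5, 7.7, 67.5]
eef_rot: [3.142, -0.0, 0.119]
wrist_force: [-0.9, 0.4, -0.7]
opening: 0.239
grasp_force: 61.3
t: 60.35
eef_pos: [544.4, 7.6, 66.1]
eef_rot: [-3.142, -0.0, 0.119]
wrist_force: [0.1, 0.2, -0.2]
opening: 0.237
grasp_force: 61.3
shift mm tool [-0.4 -0.5  1.1] units [-0.004 -0.004  0.009]
turn units [-0. -0. -0.]
```

```bash
python3 -m jog '[[[0,0,0.008],[0,0,0]],[[0,0,0],[0,0,0]],[[0,0,0],[0,0,0]]]'
python3 -m jog '[[[0,0,0.006],[0,0,0]],[[0,0,0],[0,0,0]],[[0,0,0],[0,0,0]]]'
```

```text
t: 60.65
eef_pos: [544.4, 7.7, 65.2]
eef_rot: [3.142, -0.0, 0.119]
wrist_force: [-0.2, -0.5, -0.3]
opening: 0.24
grasp_force: 61.3
t: 60.95
eef_pos: [544.5, 7.7, 65.0]
eef_rot: [3.141, -0.0, 0.119]
wrist_force: [-2.6, 1.2, 5.6]
opening: 0.24
grasp_force: 61.9
```

```bash
python3 -m jog '[[[0,0,0],[0,0,0]],[[0,0,0],[0,0,0]],[[0,0,0],[0,0,0]],[[0,0,0],[0,0,0]]]' 0.0
python3 -m jog '[[[0,0,-0.1],[0,0,0]],[[0,0,-0.2],[0,0,0]],[[0,0,-0.3],[0,0,0]],[[0,0,-0.3],[0,0,0]],[[0,0,-0.3],[0,0,0]],[[0,0,-0.3],[0,0,0]],[[-0.1,0,-0.3],[0,0,0]],[[-0.2,0,-0.2],[0,0,0]],[[-0.3,0,0],[0,0,0]],[[-0.3,0,0],[0,0,0]],[[-0.3,0,0],[0,0,0]],[[-0.1,0,0],[0,0,0]],[[0,0,0],[0,0,0]],[[0,0,0],[0,0,0]],[[0,0,0],[0,0,0]]]'
python3 - <<'E'
from meas import *
c=grab("wrist","w17"); s=grab("scene","s2"); t=grab("top","top5")
P=cloud(t);hsv=cv2.cvtColor(t["pixels"],cv2.COLOR_RGB2HSV)
print("fan",rect(t,big((hsv[...,2]<70)&(P[...,2]>50)&box(300,360,155,280)),58),"was 544.1 7.3 -1.462")
print("pb",rect(t,big((hsv[...,2]<70)&box(283,320,193,230)),28),"was 549.5 69.3 -1.446")
print("lock",rect(t,big((hsv[...,1]<45)&(hsv[...,2]>90)&box(344,384,188,222)),28),"was 569.9 -64 -1.543")
E
```

```text
t: 61.35
eef_pos: [544.3, 7.7, 64.1]
eef_rot: [-3.142, 0.0, 0.119]
wrist_force: [0.7, 0.0, 0.4]
opening: 0.498
grasp_force: 0.0
t: 62.85
eef_pos: [390.0, -10.8, 304.5]
eef_rot: [-3.141, 0.0, 0.119]
wrist_force: [1.0, 0.2, -0.8]
opening: 0.502
grasp_force: 0.0
fan (array([636.3,  15.6]), array([42.2, 22.4]), np.float32(-1.543)) was 544.1 7.3 -1.462Traceback (most recent call last):
  File "<stdin>", line 5, in <module>
  File "h.py", line 19, in big
    n,l,s,_=cv2.connectedComponentsWithStats(m.astype(np.uint8)); return l==1+np.argmax(s[1:,4])
                                                                              ~~~~~~~~~^^^^^^^^^
    return _wrapfunc(a, 'argmax', axis=axis, out=out, **kwds)
    return bound(*args, **kwds)
ValueError: attempt to get argmax of an empty sequence
```

View pics/s2.png

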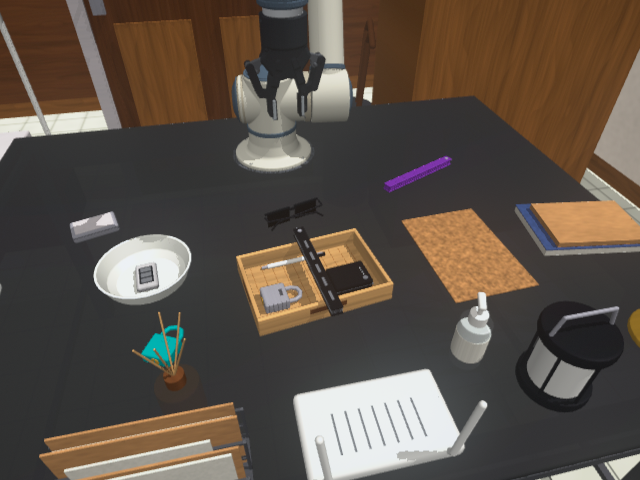

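The scene view matches the start: fan (318,270), padlock (281,296), power bank (350,277) and pen are back or untouched, and the fob lies in the bowl (147,277). I compare the numbers in the same view before handing in.

Run:
```python
from meas import *
for f in("scene0","s2"):
    c=load(f);P=cloud(c);hsv=cv2.cvtColor(c["pixels"],cv2.COLOR_RGB2HSV)
    print(f,"fan",rect(c,big((hsv[...,2]<80)&(P[...,2]>48)&box(285,350,220,320)),58))
    print(" pb",rect(c,big((hsv[...,2]<60)&(abs(P[...,2]-26)<5)&box(326,380,258,298)),28))
    print(" lock",rect(c,big((hsv[...,1]<60)&(hsv[...,2]>90)&(abs(P[...,2]-26)<5)&box(255,305,275,315)),28))
    print(" shackle/lock extent",rect(c,big((hsv[...,1]<60)&(hsv[...,2]>90)&(P[...,2]>12)&(P[...,2]<32)&box(255,305,275,315)),20))
```

```text
scene0 fan (array([545.7,   9. ]), array([237.8,  24.4]), np.float32(-1.466))
 pb (array([558.5,  71.3]), array([60.9, 75.8]), np.float32(-1.443))
 lock (array([575.2, -69.4]), array([54.5, 59.2]), np.float32(-1.444))
 shackle/lock extent (array([571.1, -61.6]), array([62.7, 74.9]), np.float32(-1.481))
s2 fan (array([545.9,   7.5]), array([237.9,  24.3]), np.float32(-1.458))
 pb (array([558.5,  69.8]), array([60.7, 75.8]), np.float32(-1.443))
 lock (array([576.7, -63.4]), array([55.3, 72.1]), np.float32(-1.463))
 shackle/lock extent (array([572.7, -62.3]), array([62.9, 75.2]), np.float32(-1.463))
```

All within about 2 mm of the start, so I hand in.

```bash
python3 -c "
from workcell import ticket
print(ticket.hand_in())"
```

```text
the job is handed in; nothing more can be done
None
```

I handed the job in at about 63 s on the robot's clock: the fob lies about 5 mm from the bowl's centre, and the fan, padlock and power bank are back within about 2 mm of their starts by my camera check. The pen and sanitiser look unmoved, and no verdict came back.

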